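Mount the load plate and set out the bar weights

ROBOT

A 6-joint arm with a two-finger parallel gripper is mounted at the origin on the work surface. World frame = base frame: x ahead of the robot, y to its left, z up, the work surface at z = 0. Lengths are in m, angles in rad, forces in N, time in s.
With the tool pointing down it reaches from about 0.3 to 0.875 m from the base axis. Payload 6.4 kg.
Tool frame: the origin (TCP) lies at the very end of the fingers, on their centre line; the grasp point (between the pads) lies 19 mm behind it; z points along the fingers, y is the line along which they close (so a half turn about z gives the same grasp; the last joint's range is limited). The gripper opens to 88 mm and grips with 3 to 60 N. Pads are 18 mm wide; open, the fingers measure 123 mm over their backs; the gripper's body (75 mm by 187 mm) begins 45 mm behind the grasp point.
Start: joints at [-1.379, 0.181, 1.607, -0, 1.354, -0.206], TCP at [0.223, -0.53, 0.239] pointing down, gripper open.
Joint ranges: [-2.99, 2.99], [-0.89, 2.07], [0.3, 2.58], [-1.14, 4.28], [0, 2.63], [-3.12, 3.12]. Speed limits (rad/s): [2.57, 2.57, 3.01, 3.14, 3.14, 3.14].

INTERFACE

Orientations are given as a unit quaternion [x, y, z, w].
In Python, from bench import r, viewer, finish_job gives the robot as it stands.
- The arm moves only by the shell command python3 -m creep 'ROWS' [OPENING]. ROWS is JSON, a list of rows, each an object with "dp": the shift along the tool's x, y, z in mm, a list of three; "roll": the turn about the tool's z in rad. A call has 1 to 5 rows; each row shifts and turns the commanded pose from where the row before left it, along the tool's axes as they then stand; what a row does not reach is not made up. A row lasts 1/10 s, in which the tool goes at most 50 mm and 8.59 degrees, less where a joint would pass 70% of its speed; a pose out of reach is approached as far as the arm can. A call with a gripper value outside its range is refused whole. OPENING is the opening, from 0 (shut) to 1 (fully open), set as the call begins (- or left out, the last holds). The fingers move at their own pace and stop on an object; the grip force is fixed at half the most. Time passes only in rows, so rows that do not move let the fingers close. It gives the time, the measured TCP pose, the force, the opening and the grip force at its end, in the units of the state.
- r.sense(): the state, without advancing time (a new reading comes with each control period).
- viewer.get_image(name): name is "scene" or "top"; returns the picture (400x640x3 uint8, red, green, blue); there is no depth.
- viewer.camera_info(name): a dict with "intrinsics" (3x3 intrinsics, pixels), "dist" ([k1, k2, p1, p2, k3] as OpenCV has them; the pictures are not rectified), "pose" (4x4, takes a point from camera to world coordinates). Camera axes: x right, y down, z forward; pixel columns grow to the right and rows downward; lengths in m; the calibration is good to about 2 mm. A picture is of the moment at which its call begins. camera_info takes no time and is no camera call.
- finish_job(): hands the job in; it is judged then, once.
Trained networks look in the newest picture that a camera, given by its name, has taken for a name from the list of things; names that differ only in an ending like _2 or _b are one class to them, and where a whole thing is asked for, a point or a joint stands for the part that bears it (a point fixed in the world has none). Each returns a list of dicts, best first, with "confidence" (0 to 1); they miss things now and then, are a little off and sometimes report something else, mostly with a low value. They report only what shows in the picture. A call takes as long as a camera call. They do not tell look-alikes from the thing itself.
- viewer.look_for(camera, target): "extent" ([left, top, right, bottom] in pixels, round what is visible of it).
- viewer.cut_out(camera, target): "region" (400x640 bool, what is visible of it) and "extent" ([left, top, right, bottom] in pixels, round what is visible of it).
The state is a dict: "clock": time; "qpos": joint angles; "dq": joint speeds; "tau": joint torques, N m; "tcp_pos": TCP position; "tool_rot": TCP orientation; "ft_force": force on the tool from outside, world axes, zero at the start; "ft_torque": the same for the moment, N m; "width": opening from 0.0 (shut) to 1.0 (fully open); "finger_force": force on a finger pad.
Only numpy, scipy, OpenCV 4.12 (cv2) and the standard library are available. Lean on these libraries where they do the work, as an engineer would, in place of code of your own. Each camera call takes 0.05 s, during which the arm holds its last target. There are 200 camera calls.

TASK

Lay the loose aluminium load plate on the black stand and press it down level between the rims, then lock both of its quarter-turn studs: turn the wing in line with the plate's long side, push the stud in, and turn it a quarter turn clockwise so that it stays down with its wing across the plate. Then set every bar weight that is there squarely inside an outline on the plate, one to an outline, so that they stand in a neat row, and leave the other things on the bench where they are.

Things in the scene. Friction and masses are not known exactly. Their poses are not given: they have to be found in the camera images.
- deck (a point): centre of the top face of the black stand's deck (fixed stand, 130 mm along its x, 302 mm along its long axis y, deck top 30 mm above the table, on four short legs). The plate lies flat on this face inside low aluminium rims (9 mm high, flared, only at the ends and the four corners, 2.5 mm play all round). Two slots, 14 mm by 38 mm and long in y, lie at y = +115 and -115 mm
- plate_grip (a point): loose aluminium load plate, 100 mm along its x, 270 mm along its long axis y, 6 mm thick, 0.5 to 0.75 kg with studs. This point is in its central black grip bar (60 mm along x, 10 mm wide along y, its top 34 mm above the plate's underside), 22 mm above the underside, at the plate's middle. Either way round fits the stand
- stud_a (a joint): press depth of the quarter-turn stud at the plate's +y end, m: 0 raised (spring up), 0.014 fully in; a spring of 400 N/m (about 1.6 N raised, 7 N fully in) pushes it up; rests at about 0.0115 when locked; stud axis 115 mm from the plate's middle
- stud_a_turn (a joint): angle of the same stud, rad, growing clockwise seen from above: 0 = wing and cross bar along the plate's long side, lined up with the slot in the deck below (within about 0.15 rad it goes in); 1.57 = wing across the plate, locked; stops at -0.1 and 1.65; stiff enough (0.04 N m) to stay where left. While it is out of line the bar meets the deck and the stud cannot be pushed in; pushed in at least 0.012 it can be turned under the deck, and then stays down
- stud_a_wing (a point): centre of that stud's grip wing: a steel bar 36 mm long along its own y, 10 mm wide along its own x, 22 mm tall, centred here; directly under it a disc of 44 mm diameter and 4 mm thick whose top is 11 mm below this point, on which fingertips can press; with the stud raised this point is 37 mm above the plate's underside, and it sinks with the stud
- stud_b (a joint): press depth of the quarter-turn stud at the plate's -y end, m: 0 raised (spring up), 0.014 fully in; a spring of 400 N/m (about 1.6 N raised, 7 N fully in) pushes it up; rests at about 0.0115 when locked; stud axis 115 mm from the plate's middle
- stud_b_turn (a joint): angle of the same stud, rad, growing clockwise seen from above: 0 = wing and cross bar along the plate's long side, lined up with the slot in the deck below (within about 0.15 rad it goes in); 1.57 = wing across the plate, locked; stops at -0.1 and 1.65; stiff enough (0.04 N m) to stay where left. While it is out of line the bar meets the deck and the stud cannot be pushed in; pushed in at least 0.012 it can be turned under the deck, and then stays down
- stud_b_wing (a point): centre of that stud's grip wing: a steel bar 36 mm long along its own y, 10 mm wide along its own x, 22 mm tall, centred here; directly under it a disc of 44 mm diameter and 4 mm thick whose top is 11 mm below this point, on which fingertips can press; with the stud raised this point is 37 mm above the plate's underside, and it sinks with the stud
- mark_1 (a point): centre of a thin black outline (66 mm by 37 mm, long in its x) on the plate's top face, -75 mm along the plate's y from its middle; a place for one bar weight, lying along x
- mark_2 (a point): centre of a thin black outline (66 mm by 37 mm, long in its x) on the plate's top face, -25 mm along the plate's y from its middle; a place for one bar weight, lying along x
- mark_3 (a point): centre of a thin black outline (66 mm by 37 mm, long in its x) on the plate's top face, 25 mm along the plate's y from its middle; a place for one bar weight, lying along x
- mark_4 (a point): centre of a thin black outline (66 mm by 37 mm, long in its x) on the plate's top face, 75 mm along the plate's y from its middle; a place for one bar weight, lying along x
- weight_1_centre (a point): centre of a steel bar weight, 60 mm along its x, 30 mm wide, 30 mm tall, up to 0.45 kg, lying flat (this point 15 mm above its underside) with a small brass plug in its top; absent in some runs. All weights look alike
- weight_2_centre (a point): centre of a steel bar weight, 60 mm along its x, 30 mm wide, 30 mm tall, up to 0.45 kg, lying flat (this point 15 mm above its underside) with a small brass plug in its top; absent in some runs. All weights look alike
- weight_3_centre (a point): centre of a steel bar weight, 60 mm along its x, 30 mm wide, 30 mm tall, up to 0.45 kg, lying flat (this point 15 mm above its underside) with a small brass plug in its top; absent in some runs. All weights look alike
- weight_4_centre (a point): centre of a steel bar weight, 60 mm along its x, 30 mm wide, 30 mm tall, up to 0.45 kg, lying flat (this point 15 mm above its underside) with a small brass plug in its top; absent in some runs. All weights look alike
- gauge: bystander: round dial pressure gauge lying face up, 72 mm across; origin at its underside; to be left where it is
- screwdriver: bystander: screwdriver; origin at its underside; to be left where it is
- fittings_jar: bystander: glass jar, 60 mm across, 80 mm tall; origin at its underside; to be left where it is
- spanner: bystander: spanner; origin at its underside; to be left where it is
- mug: bystander: white mug; origin at its underside; to be left where it is
There are look-alikes about, which are no part of the job. What is shaped like the part that bears weight_1_centre but green or purple is not meant. Leave any green look-alike of the part that bears weight_4_centre alone.

How it is judged:
On the way, in this order (a step that is already met when the one before it is completed fails the run):
1. the plate lies level on the stand between the rims (horizontal distance between plate_grip and deck below 0.006 m and z of plate_grip in the frame of deck below 0.0245 m and angle between plate_grip's own z axis and vertical below 0.03 rad and angle between the y axis of plate_grip and the y axis of deck, either way round below 0.06 rad), for 0.2 s.
2. both studs are pushed in and turned to lock, the plate level on the stand (all of step 1 and value of joint each of stud_a, stud_b above 0.007 m and value of joint each of stud_a_turn, stud_b_turn above 1.25 rad), for 0.2 s.
At the end, for the whole second after the job is handed in: the plate lies on the stand (within 6 mm and 0.06 rad of centred, level within 0.03 rad, no more than 2.5 mm proud), both studs are in by more than 7 mm and turned beyond 1.25 rad, and every weight present lies on the plate within 8 mm and 0.15 rad of an outline (all of step 2 and ((horizontal distance between weight_1_centre and mark_1 below 0.008 m and angle between the x axis of weight_1_centre and the x axis of mark_1, either way round below 0.15 rad and z of weight_1_centre in the frame of mark_1 between 0.011 and 0.019 m) or (horizontal distance between weight_1_centre and mark_2 below 0.008 m and angle between the x axis of weight_1_centre and the x axis of mark_2, either way round below 0.15 rad and z of weight_1_centre in the frame of mark_2 between 0.011 and 0.019 m) or (horizontal distance between weight_1_centre and mark_3 below 0.008 m and angle between the x axis of weight_1_centre and the x axis of mark_3, either way round below 0.15 rad and z of weight_1_centre in the frame of mark_3 between 0.011 and 0.019 m) or (horizontal distance between weight_1_centre and mark_4 below 0.008 m and angle between the x axis of weight_1_centre and the x axis of mark_4, either way round below 0.15 rad and z of weight_1_centre in the frame of mark_4 between 0.011 and 0.019 m)) and ((horizontal distance between weight_2_centre and mark_1 below 0.008 m and angle between the x axis of weight_2_centre and the x axis of mark_1, either way round below 0.15 rad and z of weight_2_centre in the frame of mark_1 between 0.011 and 0.019 m) or (horizontal distance between weight_2_centre and mark_2 below 0.008 m and angle between the x axis of weight_2_centre and the x axis of mark_2, either way round below 0.15 rad and z of weight_2_centre in the frame of mark_2 between 0.011 and 0.019 m) or (horizontal distance between weight_2_centre and mark_3 below 0.008 m and angle between the x axis of weight_2_centre and the x axis of mark_3, either way round below 0.15 rad and z of weight_2_centre in the frame of mark_3 between 0.011 and 0.019 m) or (horizontal distance between weight_2_centre and mark_4 below 0.008 m and angle between the x axis of weight_2_centre and the x axis of mark_4, either way round below 0.15 rad and z of weight_2_centre in the frame of mark_4 between 0.011 and 0.019 m)) and ((horizontal distance between weight_3_centre and mark_1 below 0.008 m and angle between the x axis of weight_3_centre and the x axis of mark_1, either way round below 0.15 rad and z of weight_3_centre in the frame of mark_1 between 0.011 and 0.019 m) or (horizontal distance between weight_3_centre and mark_2 below 0.008 m and angle between the x axis of weight_3_centre and the x axis of mark_2, either way round below 0.15 rad and z of weight_3_centre in the frame of mark_2 between 0.011 and 0.019 m) or (horizontal distance between weight_3_centre and mark_3 below 0.008 m and angle between the x axis of weight_3_centre and the x axis of mark_3, either way round below 0.15 rad and z of weight_3_centre in the frame of mark_3 between 0.011 and 0.019 m) or (horizontal distance between weight_3_centre and mark_4 below 0.008 m and angle between the x axis of weight_3_centre and the x axis of mark_4, either way round below 0.15 rad and z of weight_3_centre in the frame of mark_4 between 0.011 and 0.019 m)) and ((horizontal distance between weight_4_centre and mark_1 below 0.008 m and angle between the x axis of weight_4_centre and the x axis of mark_1, either way round below 0.15 rad and z of weight_4_centre in the frame of mark_1 between 0.011 and 0.019 m) or (horizontal distance between weight_4_centre and mark_2 below 0.008 m and angle between the x axis of weight_4_centre and the x axis of mark_2, either way round below 0.15 rad and z of weight_4_centre in the frame of mark_2 between 0.011 and 0.019 m) or (horizontal distance between weight_4_centre and mark_3 below 0.008 m and angle between the x axis of weight_4_centre and the x axis of mark_3, either way round below 0.15 rad and z of weight_4_centre in the frame of mark_3 between 0.011 and 0.019 m) or (horizontal distance between weight_4_centre and mark_4 below 0.008 m and angle between the x axis of weight_4_centre and the x axis of mark_4, either way round below 0.15 rad and z of weight_4_centre in the frame of mark_4 between 0.011 and 0.019 m))); the robot touches nothing.
It fails at once if a bystander is moved more than 30 mm (distance of any of gauge, screwdriver, fittings_jar, spanner, mug from where it was at the start of the episode above 0.03 m).
Of weight_1, weight_2, weight_3, weight_4 only 2 to 4 are there at a start; the rules pass over those that are not, and their reading is None.
At some moment in a run one of weight_1, weight_2, weight_3, weight_4 may be knocked a few centimetres aside while the robot is not near it.
Once in a run the grip may slacken for a moment while it holds something.
It also fails if it takes over 210 s, if anything falls off the work surface, if the arm or the gripper's body presses on something with over 40 N, if the wrist force passes 120 N, or if a joint passes its speed limit or range.

## Working session

There is one attempt and no reset: what is moved stays moved. The work goes in short steps, Python scripts to look and compute and a shell command to move; the robot and the scene stay as the last step left them, time stands still between calls to the robot, and variables do not carry over. Pictures are saved under pics/ and viewed, at most 14 in all, crops included, and the job is handed in when it is done.

```bash
mkdir -p pics; ls; python3 - <<'E'
from bench import r, viewer
import cv2,numpy as np
for n in ("scene","top"):
    im=viewer.get_image(n); cv2.imwrite(f"pics/{n}0.png",cv2.cvtColor(im,cv2.COLOR_RGB2BGR))
    c=viewer.camera_info(n); print(n,np.round(c["intrinsics"],1).tolist(),np.round(c["dist"],4),np.round(c["pose"],3).tolist())
s=r.sense(); print(s["clock"],s["tcp_pos"],s["tool_rot"],s["width"],s["ft_force"])
E
```

```text
pics
scene [[382.7, 0.0, 322.3], [0.0, 382.7, 196.7], [0.0, 0.0, 1.0]] [-0.0859  0.      0.      0.      0.    ] [[0.579, 0.654, -0.487, 1.148], [0.815, -0.476, 0.33, -0.421], [-0.016, -0.587, -0.809, 1.066], [0.0, 0.0, 0.0, 1.0]]
top [[478.2, 0.0, 326.9], [0.0, 478.2, 198.5], [0.0, 0.0, 1.0]] [-0.0503  0.      0.      0.      0.    ] [[-0.019, -0.996, 0.086, 0.416], [-1.0, 0.02, 0.014, -0.039], [-0.015, -0.086, -0.996, 1.311], [0.0, 0.0, 0.0, 1.0]]
0.1 [ 0.22267328 -0.52962647  0.23792006] [ 9.80283990e-01  1.97592284e-01  1.16877991e-05 -7.67290212e-04] 0.9993896761557133 [ 0.15022979  0.03378671 -0.81461423]
```

View pics/top0.png

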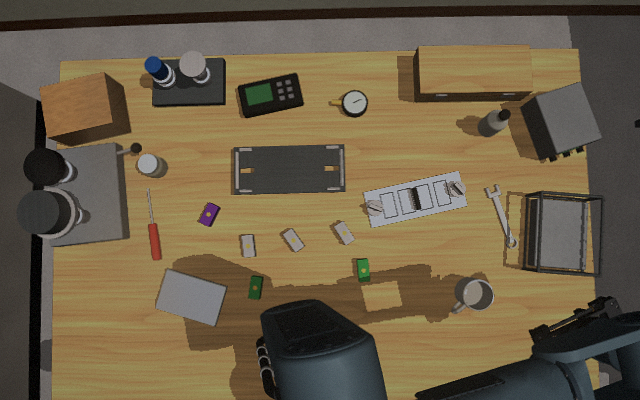

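View pics/scene0.png

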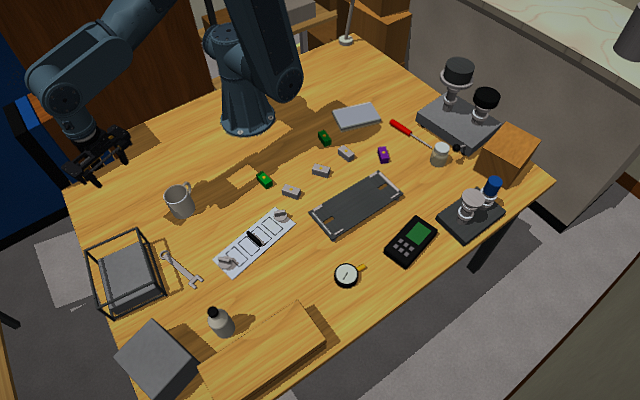

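Top view: the plate is at about (414,199) and the stand at (289,169). There are three plain steel weights, at (248,245), (292,239) and (343,232). The purple bar at (209,214) and the green ones at (256,287) and (362,269) are look-alikes and stay put. The scene view shows the same three greys at (291,190), (320,170) and (346,153). Next I'll enlarge a crop and run the networks.

```bash
cat > h.py <<'E'
import numpy as np, cv2
from scipy.optimize import minimize
from scipy.spatial.transform import Rotation as R
from bench import r, viewer
I={n:viewer.camera_info(n) for n in ("scene","top")}
def proj(n,P):
    c=I[n]; T=np.linalg.inv(np.array(c["pose"]))
    return cv2.projectPoints(np.float64(P).reshape(-1,1,3),cv2.Rodrigues(T[:3,:3])[0],T[:3,3],np.array(c["intrinsics"]),np.array(c["dist"]))[0][:,0]
def unproj(n,uv,z):
    c=I[n]; M=np.array(c["pose"])
    p=cv2.undistortPoints(np.float64(uv).reshape(-1,1,2),np.array(c["intrinsics"]),np.array(c["dist"]))[:,0]
    d=np.c_[p,np.ones(len(p))]@M[:3,:3].T
    return M[:3,3]+d*((z-M[2,3])/d[:,2])[:,None]
def box(cx,cy,sx,sy,z0,z1,a=0):
    q=np.array([[x,y] for x in(-sx/2,sx/2) for y in(-sy/2,sy/2)])@np.array([[np.cos(a),np.sin(a)],[-np.sin(a),np.cos(a)]])+[cx,cy]
    return np.array([[*p,z] for p in q for z in(z0,z1)])
def render(n,boxes,pose,off,S=4):
    x,y,a=pose; m=np.zeros((400*S//1,640*S),np.uint8) if off is None else np.zeros((off[3]*S,off[2]*S),np.uint8)
    Rm=np.array([[np.cos(a),-np.sin(a)],[np.sin(a),np.cos(a)]])
    for b in boxes:
        P=np.c_[b[:,:2]@Rm.T+[x,y],b[:,2]]
        uv=(proj(n,P)-off[:2]+.5)*S
        cv2.fillConvexPoly(m,cv2.convexHull(np.round(uv*16).astype(np.int32)),255,shift=4)
    return cv2.resize(m,(off[2],off[3]),interpolation=cv2.INTER_AREA)/255.
def fit(masks,boxes,p0):
    """masks: {cam: bool}; pose x,y,yaw minimising silhouette difference"""
    offs={}
    for n,m in masks.items():
        u,v,w,h=cv2.boundingRect(m.astype(np.uint8)); offs[n]=(u-12,v-12,w+24,h+24)
    def cost(p):
        e=0
        for n,m in masks.items():
            o=offs[n]; s=m[max(o[1],0):o[1]+o[3],max(o[0],0):o[0]+o[2]]
            e+=np.sum((render(n,boxes,p,o)-s)**2)/m.sum()
        return e
    best=None
    for s in(.004,.001):
        b=p0 if best is None else best.x
        best=minimize(cost,b,method="Nelder-Mead",options=dict(initial_simplex=np.array([b]+[np.array(b)+d for d in([s,0,0],[0,s,0],[0,0,s*25])]),xatol=1e-4,fatol=1e-5))
    return best.x,best.fun
W=[box(0,0,.06,.03,0,.03)]
def pl(z=0): return [box(0,0,.1,.27,z,z+.006)]
E
python3 - <<'E'
from h import *
im=viewer.get_image("top"); c=im[135:285,225:475]
cv2.imwrite("pics/crop1.png",cv2.cvtColor(cv2.resize(c,(800,480),interpolation=cv2.INTER_CUBIC),cv2.COLOR_RGB2BGR))
im2=viewer.get_image("scene")
for t in("weight_1_centre","plate_grip","stud_a_wing","deck"):
  for n in("top","scene"):
    try:
        D=viewer.cut_out(n,t)
    except Exception as e: print(t,n,e); continue
    for d in D:
        m=d["region"]; print(t,n,round(d["confidence"],2),np.round(d["extent"]),int(m.sum()),np.round(np.median((im if n=="top" else im2)[m],axis=0)))
        if n=="top" and t!="deck":
            q=cv2.minAreaRect(unproj("top",np.argwhere(m)[:,::-1],.03)[:,:2].astype(np.float32)); print("    ",np.round(q[0],3),np.round(q[1],3),round(q[2],1))
E
```

```text
weight_1_centre top 0.8 [244. 237. 259. 256.] 251 [147. 140. 136.]
     [0.405 0.189] [0.057 0.032] 4.5
weight_1_centre top 0.56 [201. 203. 220. 228.] 293 [ 92.  44. 108.]
     [0.491 0.296] [0.036 0.06 ] 62.9
weight_1_centre top 0.54 [249. 275. 265. 298.] 274 [34. 71. 34.]
     [0.294 0.173] [0.032 0.061] 84.6
weight_1_centre scene 0.59 [339. 145. 354. 159.] 181 [150. 139. 107.]
weight_1_centre scene 0.5 [318. 130. 331. 145.] 153 [ 1. 70. 16.]
weight_1_centre scene 0.43 [374. 147. 392. 165.] 162 [ 96.  27. 104.]
plate_grip top 0.82 [364. 170. 469. 228.] 3544 [160. 163. 169.]
     [ 0.522 -0.26 ] [0.099 0.271] 11.8
plate_grip scene 0.69 [213. 209. 295. 280.] 2285 [178. 186. 195.]
stud_a_wing top 0.49 [447. 182. 466. 199.] 213 [150. 141. 137.]
     [ 0.547 -0.373] [0.041 0.041] 87.6
stud_a_wing scene 0.62 [215. 256. 233. 272.] 142 [143. 139. 139.]
deck scene 0.6 [313. 171. 400. 238.] 2933 [60. 63. 62.]
```

View pics/crop1.png

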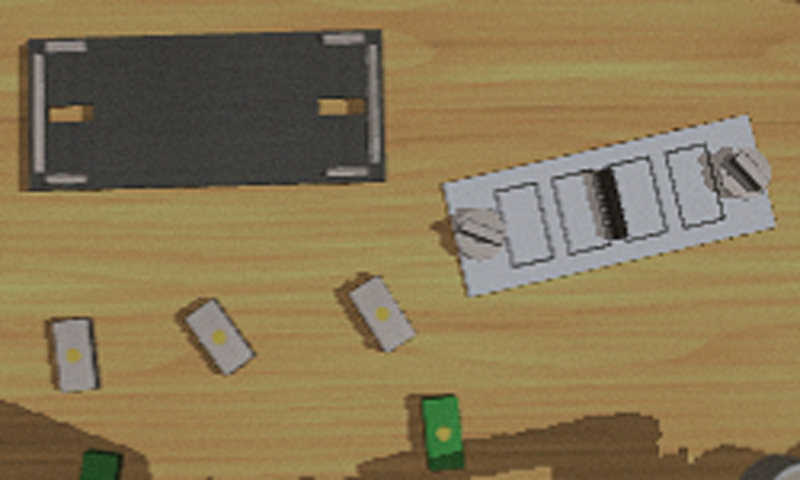

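Crop ×3.2 shows the three grey bars with brass plugs at crop (73,355), (218,337) and (382,313). They fit the description, since the others are green or purple. Both wings sit out of line, at about 0.6 and 1.0 rad clockwise.

```bash
cat >> h.py <<'E'
def seg(n,im,seed,win=75,smax=75):
    """low-saturation blob round the seed pixel"""
    g=cv2.cvtColor(cv2.GaussianBlur(im,(3,3),0),cv2.COLOR_RGB2HSV)
    m=(g[...,1]<smax).astype(np.uint8); w=np.zeros_like(m); u,v=map(int,seed)
    w[max(v-win,0):v+win,max(u-win,0):u+win]=1; m*=w
    m=cv2.morphologyEx(m,cv2.MORPH_CLOSE,np.ones((5,5),np.uint8))
    k,l,st,_=cv2.connectedComponentsWithStats(m); return l==l[v,u] if l[v,u] else m*0>0
disc=lambda y,z0,z1:[box(0,y,.044*np.cos(t),.044*np.sin(t),z0,z1) for t in(.4,.8,1.2)]
PLATE=pl()+disc(.115,.022,.026)+disc(-.115,.022,.026)+[box(0,0,.06,.01,0,.034)]
E
python3 - <<'E'
from h import *
im={n:viewer.get_image(n) for n in("top","scene")}
for n,s in(("top",(289,169)),("scene",(356,205))):
    g=cv2.cvtColor(im[n],cv2.COLOR_RGB2HSV); print(n,"deck",g[s[1],s[0]],"wood",g[s[1]+(45 if n=="top" else 50),s[0]])
def show(t,p): print(t,np.round(p[0],4),"cost",round(p[1],3))
# weights
for a,b in(((251,246),(346,153)),((292,240),(320,170)),((343,231),(291,191))):
    M={"top":seg("top",im["top"],a,16),"scene":seg("scene",im["scene"],b,14)}
    print([int(m.sum()) for m in M.values()])
    p0=[*unproj("top",[a],.03)[0,:2],0]
    for ms in({"top":M["top"]},{"scene":M["scene"]}):
        show("w",min((fit(ms,W,[*p0[:2],t]) for t in(0,.8,-.8,1.57)),key=lambda q:q[1]))
viewer.get_image
pm={n:viewer.cut_out(n,"plate_grip")[0]["region"] for n in("top","scene")}
for n in pm: show("plate "+n,fit({n:pm[n]},PLATE,[.52,-.26,.2]))
dm={"top":seg("top",im["top"],(289,169)),"scene":viewer.cut_out("scene","deck")[0]["region"]}
for n in dm:
  dm[n]=cv2.morphologyEx(dm[n].astype(np.uint8),cv2.MORPH_CLOSE,np.ones((9,9)))>0
  print(int(dm[n].sum()),cv2.boundingRect(dm[n].astype(np.uint8)))
  for z in(.02,.027): show("deck "+n,fit({n:dm[n]},[box(0,0,.13,.302,z,.03)],[.59,.08,0]))
v=np.hstack([ (dm[n]*255).astype(np.uint8)[120:280,200:450] for n in dm]); cv2.imwrite("pics/m.png",v)
E
```

```text
top deck [20 14 55] wood [ 21 121 158]
scene deck [70 12 64] wood [ 23 146 182]
[275, 162]
w [0.405  0.1953 0.1358] cost 0.061
w [0.4032 0.1915 0.0302] cost 0.14
[258, 175]
w [0.418  0.0721 0.615 ] cost 0.043
w [0.4156 0.0695 0.7053] cost 0.168
[258, 188]
w [ 0.435  -0.0649  0.548 ] cost 0.019
w [ 0.4326 -0.0667  0.4887] cost 0.165
plate top [ 0.5241 -0.262   0.1996] cost 0.012
plate scene [ 0.5233 -0.2639  0.2096] cost 0.027
5189 (234, 145, 111, 49)
deck top [ 6.106e-01  8.170e-02 -4.000e-04] cost 0.022
deck top [0.6102 0.0816 0.0017] cost 0.017
3038 (309, 170, 94, 72)
deck scene [0.6075 0.0803 0.0098] cost 0.022
deck scene [0.6093 0.079  0.0103] cost 0.016
```

```bash
cat >> h.py <<'E'
def go(x,y,z,yaw):
    """tool-axes shift (mm, after the roll) and roll (rad) to tcp x,y,z with tool x at yaw (mod pi)"""
    s=r.sense(); M=R.from_quat(s["tool_rot"]).as_matrix(); a=np.arctan2(M[1,0],M[0,0])
    roll=(a-yaw+np.pi/2)%np.pi-np.pi/2
    M=M@R.from_euler("z",roll).as_matrix()
    print("t",round(s["clock"],1),"tcp",np.round(s["tcp_pos"],4),"yaw",round(a,3),"q6",round(s["qpos"][5],2),"F",np.round(s["ft_force"],1),"w",round(s["width"],3),"-> roll",round(roll,3),"dp",np.round(M.T@(np.array([x,y,z])-s["tcp_pos"])*1000,1))
E
python3 -m creep '[{"dp":[0,0,0],"roll":0.1},{"dp":[0,0,0],"roll":0.095}]' 0.6
python3 -c "
from h import *
go(.5237,-.263,.15,.203)"
```

```text
clock: 1.05
tcp_pos: [0.2228, -0.5301, 0.2387]
tool_rot: [0.995, 0.099, -0.0, 0.0]
ft_force: [-0.6, -0.8, 0.3]
width: 0.843
finger_force: 0.0
t 1.1 tcp [ 0.2228 -0.5301  0.2387] yaw 0.199 q6 -0.01 F [-0.6 -0.8  0.3] w 0.843 -> roll -0.004 dp [ 348.6 -201.    88.7]
```

```bash

python3 -m creep '[{"dp":[43,-25,0],"roll":0},{"dp":[43,-25,0],"roll":0},{"dp":[43,-25,0],"roll":0},{"dp":[43,-25,0],"roll":0},{"dp":[43,-25,15],"roll":0}]' >/dev/null
python3 -m creep '[{"dp":[43,-25,20],"roll":0},{"dp":[43,-25,20],"roll":0},{"dp":[43,-25,20],"roll":0},{"dp":[5,-1,13],"roll":0},{"dp":[0,0,0],"roll":0}]'
python3 -c "
from h import *
go(.5237,-.263,.15,.203)
im=viewer.get_image('top')
cv2.imwrite('pics/t2.png',cv2.cvtColor(cv2.resize(im[130:310,330:500],None,fx=3,fy=3,interpolation=cv2.INTER_CUBIC),cv2.COLOR_RGB2BGR))"
```

```text
clock: 2.05
tcp_pos: [0.5148, -0.2691, 0.153]
tool_rot: [0.995, 0.103, -0.002, -0.001]
ft_force: [-0.6, 0.3, -0.1]
width: 0.598
finger_force: 0.0
t 2.0 tcp [ 0.5148 -0.2691  0.153 ] yaw 0.206 q6 0.68 F [-0.6  0.3 -0.1] w 0.598 -> roll 0.003 dp [ 9.9 -4.2  3. ]
```

View pics/t2.png

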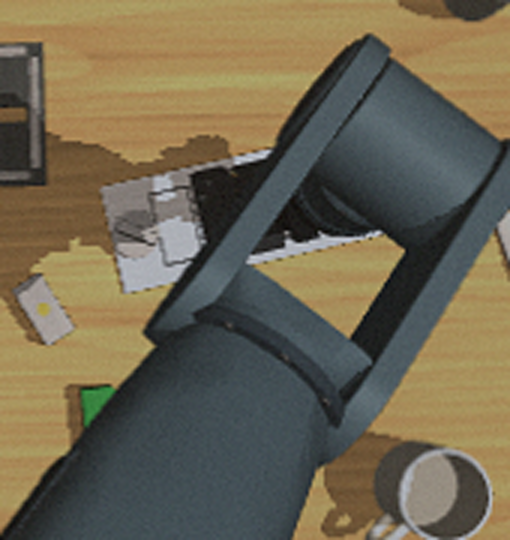

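The view is blocked by the arm, which hangs over the plate as planned; the weight and mug are clear. I'll descend.

```bash

python3 -m creep '[{"dp":[0,0,0],"roll":0},{"dp":[0,0,0],"roll":0},{"dp":[0,0,0],"roll":0}]'>/dev/null
python3 -c "
from h import *
go(.5237,-.263,.010,.203)"
```

```text
t 2.4 tcp [ 0.5149 -0.2723  0.1563] yaw 0.201 q6 0.68 F [ 0.9 -0.9 -0.1] w 0.598 -> roll -0.002 dp [ 10.3  -7.5 146.3]
```

```bash

python3 -m creep '[{"dp":[10,-7,20],"roll":0},{"dp":[0,0,30],"roll":0},{"dp":[0,0,30],"roll":0},{"dp":[0,0,25],"roll":0},{"dp":[0,0,0],"roll":0}]'>/dev/null
python3 -c "
from h import *
go(.5237,-.263,.010,.203)"
```

```text
t 2.9 tcp [ 0.521  -0.261   0.0472] yaw 0.202 q6 0.7 F [-0.2 -0.1 -0.3] w 0.6 -> roll -0.001 dp [ 2.4  2.7 37.2]
```

```bash

python3 -m creep '[{"dp":[2,2,12],"roll":0},{"dp":[0,0,15],"roll":0},{"dp":[0,0,10],"roll":0},{"dp":[0,0,0],"roll":0},{"dp":[0,0,0],"roll":0}]'>/dev/null
python3 -m creep '[{"dp":[0,0,0],"roll":0},{"dp":[0,0,0],"roll":0},{"dp":[0,0,0],"roll":0},{"dp":[0,0,0],"roll":0},{"dp":[0,0,0],"roll":0}]' 0
python3 -m creep '[{"dp":[0,0,0],"roll":0},{"dp":[0,0,0],"roll":0},{"dp":[0,0,0],"roll":0},{"dp":[0,0,0],"roll":0},{"dp":[0,0,0],"roll":0}]' 0
python3 -c "
from h import *
go(.5237,-.263,.010,.203)"
```

```text
clock: 3.9
tcp_pos: [0.5261, -0.2636, 0.0135]
tool_rot: [0.995, 0.101, 0.0, 0.0]
ft_force: [0.4, -0.6, 0.3]
width: 0.173
finger_force: 0.0
clock: 4.4
tcp_pos: [0.5259, -0.2632, 0.0134]
tool_rot: [0.995, 0.101, -0.0, -0.0]
ft_force: [-1.6, 3.6, 4.1]
width: 0.11
finger_force: 30.0
t 4.4 tcp [ 0.5259 -0.2632  0.0134] yaw 0.203 q6 0.7 F [-1.6  3.6  4.1] w 0.11 -> roll -0.0 dp [-2.1 -0.6  3.4]
```

Gripped at 9.7 mm, but too near the bar's top, so I'll regrip 4 mm lower.

```bash

python3 -m creep '[{"dp":[0,0,0],"roll":0},{"dp":[0,0,0],"roll":0},{"dp":[-2,-1,4],"roll":0},{"dp":[0,0,0],"roll":0},{"dp":[0,0,0],"roll":0}]' 0.25 >/dev/null
python3 -m creep '[{"dp":[0,0,0],"roll":0},{"dp":[0,0,0],"roll":0},{"dp":[0,0,0],"roll":0},{"dp":[0,0,0],"roll":0},{"dp":[0,0,0],"roll":0}]' 0
python3 -m creep '[{"dp":[0,0,-10],"roll":0},{"dp":[0,0,-20],"roll":0},{"dp":[0,0,-30],"roll":0},{"dp":[0,0,-30],"roll":0},{"dp":[0,0,0],"roll":0}]'
python3 -c "
from h import *
im=viewer.get_image('scene')
cv2.imwrite('pics/s3.png',cv2.cvtColor(cv2.resize(im[120:300,160:420],None,fx=3,fy=3,interpolation=cv2.INTER_CUBIC),cv2.COLOR_RGB2BGR))
go(.5237+.0858,-.263+.3435,.120,.004)"
```

```text
clock: 5.4
tcp_pos: [0.5239, -0.2632, 0.0094]
tool_rot: [0.995, 0.101, 0.0, 0.0]
ft_force: [0.4, -1.5, -1.0]
width: 0.111
finger_force: 30.0
clock: 5.9
tcp_pos: [0.5262, -0.2645, 0.1037]
tool_rot: [0.995, 0.101, 0.003, 0.003]
ft_force: [1.1, -0.9, -5.0]
width: 0.108
finger_force: 30.0
t 6.0 tcp [ 0.5249 -0.2637  0.1012] yaw 0.203 q6 0.7 F [-0.9  0.3 -5.9] w 0.111 -> roll 0.199 dp [  86.  -343.8  -19.4]
```

View pics/s3.png

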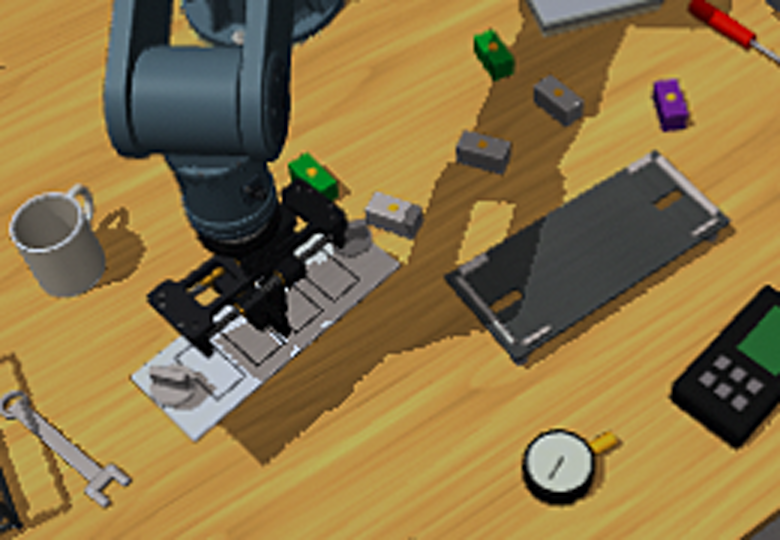

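Plate is lifted level, with the grip bar in the jaws at crop (275,300). Carrying it over the stand.

```bash

python3 -m creep '[{"dp":[0,0,-5],"roll":0.05},{"dp":[0,0,-5],"roll":0.05},{"dp":[0,0,-5],"roll":0.05},{"dp":[0,0,-5],"roll":0.05},{"dp":[0,0,0],"roll":0}]' >/dev/null
python3 -m creep '[{"dp":[5,-20,0],"roll":0},{"dp":[8,-32,0],"roll":0},{"dp":[8,-32,0],"roll":0},{"dp":[8,-32,0],"roll":0},{"dp":[8,-32,0],"roll":0}]' >/dev/null
python3 -m creep '[{"dp":[8,-32,0],"roll":0},{"dp":[8,-32,0],"roll":0},{"dp":[8,-32,0],"roll":0},{"dp":[8,-32,0],"roll":0},{"dp":[7,-28,0],"roll":0}]' >/dev/null
python3 -m creep '[{"dp":[5,-20,0],"roll":0},{"dp":[4,-15,0],"roll":0},{"dp":[0,0,0],"roll":0},{"dp":[0,0,0],"roll":0},{"dp":[0,0,0],"roll":0}]'
python3 -c "
from h import *
go(.6095,.0805,.060,.004)"
```

```text
clock: 7.95
tcp_pos: [0.6077, 0.0752, 0.1191]
tool_rot: [1.0, 0.001, -0.0, 0.0]
ft_force: [0.2, -0.8, -0.5]
width: 0.005
finger_force: 0.0
t 8.0 tcp [0.6077 0.0752 0.1191] yaw 0.002 q6 1.5 F [ 0.2 -0.8 -0.5] w 0.005 -> roll -0.002 dp [ 1.8 -5.3 59.1]
```

The grip slackened and the plate was dropped. I'll look for where it landed.

```bash

python3 -c "
from h import *
im=viewer.get_image('scene')
cv2.imwrite('pics/s4.png',cv2.cvtColor(cv2.resize(im[90:310,130:450],None,fx=2.5,fy=2.5,interpolation=cv2.INTER_CUBIC),cv2.COLOR_RGB2BGR))"
```

```text
(no output)
```

View pics/s4.png

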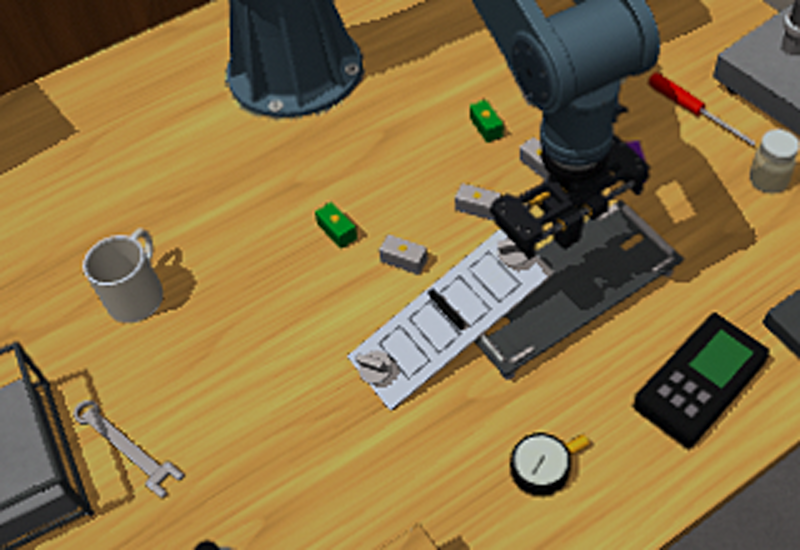

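The plate leans with its +y end on the stand's near corner and the other end on the table; its bar is at crop (447,309). No bystanders moved. I'll swing clear and measure.

```bash

python3 -m creep '[{"dp":[0,0,-40],"roll":0},{"dp":[0,0,-40],"roll":0},{"dp":[0,-40,0],"roll":0},{"dp":[0,-40,0],"roll":0},{"dp":[0,-40,0],"roll":0}]' 0.5 >/dev/null
python3 -m creep '[{"dp":[0,-40,0],"roll":0},{"dp":[0,-40,0],"roll":0},{"dp":[0,0,0],"roll":0},{"dp":[0,0,0],"roll":0}]'
cat > tilt.py <<'E'
from h import *
from scipy.optimize import least_squares
im={n:viewer.get_image(n) for n in("top","scene")}
m={n:viewer.cut_out(n,"plate_grip")[0]["region"] for n in im}
# 6-dof: corner points of plate from quads in both masks
def quad(k):
    h=cv2.convexHull(np.argwhere(k)[:,::-1].astype(np.float32)); return h[:,0]
H={n:quad(m[n]) for n in m}
B=np.vstack(PLATE)-[0,0,0]
def model(p,n):
    P=R.from_euler("ZYX",p[3:]).apply(np.vstack(PLATE))+p[:3]
    u=proj(n,P).astype(np.float32); return cv2.convexHull(u)[:,0]
def res(p):
    e=[]
    for n in H:
        M=model(p,n).reshape(-1,1,2); X=H[n].reshape(-1,1,2)
        th=np.linspace(0,2*np.pi,48,endpoint=False); D=np.c_[np.cos(th),np.sin(th)]
        e.append((H[n]@D.T).max(0)-(M[:,0]@D.T).max(0))   # support functions
    return np.concatenate(e)
c=unproj("top",[cv2.minAreaRect(H["top"])[0]],.03)[0]
best=min((least_squares(res,[c[0],c[1],.015,a,0,b],loss="soft_l1") for a in(-.3,0,.3,.6) for b in(-.15,0,.15)),key=lambda s:s.cost)
print("plate x,y,z(underside)",np.round(best.x[:3],4),"yaw,pitch(y),roll(x)",np.round(best.x[3:],3),"rms px",round(float(np.sqrt(np.mean(res(best.x)**2))),2))
E
python3 - <<'E'
exec(open("tilt.py").read())
a=cv2.resize(im["top"][130:270,200:420],None,fx=3.6,fy=3.6,interpolation=cv2.INTER_CUBIC)
cv2.imwrite("pics/t5.png",cv2.cvtColor(a,cv2.COLOR_RGB2BGR))
E
```

```text
clock: 8.9
tcp_pos: [0.6072, 0.276, 0.1991]
tool_rot: [1.0, 0.002, -0.0, 0.0]
ft_force: [0.4, -0.3, 0.1]
width: 0.499
finger_force: 0.0
plate x,y,z(underside) [ 0.5674 -0.0736  0.015 ] yaw,pitch(y),roll(x) [-0.    0.    0.15] rms px 2.31
```

View pics/t5.png

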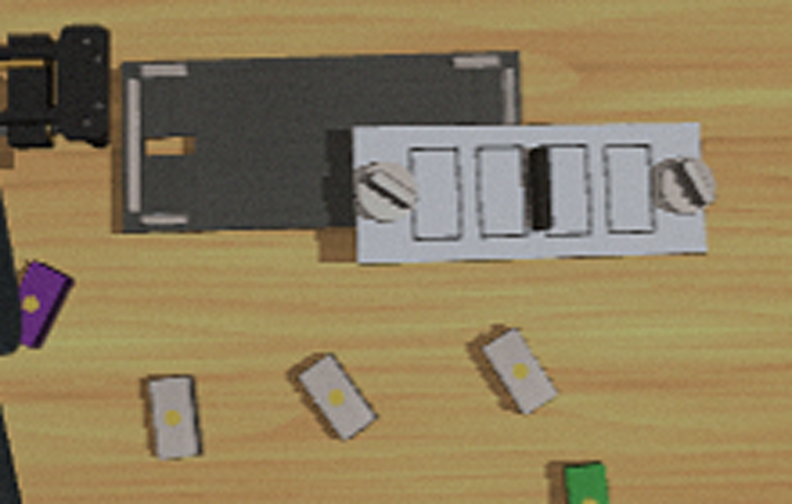

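The plate lies at crop (530,190), nearly square to the stand, with its +y end on the stand's -y end. The fit stayed at its starting guess because of float32 differences, so I'll fix that.

```bash

sed -i 's/u=proj(n,P).astype(np.float32)/u=proj(n,P)/; s/return cv2.convexHull(u)\[:,0\]/return u/; s/M\[:,0\]@D.T/M[:,0]@D.T/; s/loss="soft_l1")/loss="soft_l1",x_scale=[.01,.01,.01,.1,.1,.1])/' tilt.py
python3 tilt.py; python3 -c "
from h import *
go(.5674,-.0736,.15,0)"
```

```text
plate x,y,z(underside) [ 0.5665 -0.0767  0.0336] yaw,pitch(y),roll(x) [-0.051 -0.194  0.317] rms px 1.12
t 9.3 tcp [0.6076 0.2753 0.1994] yaw 0.001 q6 1.82 F [ 0.   0.4 -0.1] w 0.499 -> roll 0.001 dp [-40.2 348.9  49.4]
```

```bash
cat >> tilt.py <<'E'
Rm=R.from_euler("ZYX",best.x[3:])
for q in([0,0,.006],[0,0,.022],[0,0,.034],[.03,0,.034],[-.03,0,.034],[0,.03,.006],[0,-.03,.006],[.05,.135,0],[-.05,.135,0],[.05,-.135,0],[-.05,-.135,0]): print(q,np.round(Rm.apply(q)+best.x[:3],3))
E
python3 tilt.py
python3 -m creep '[{"dp":[-8,40,0],"roll":0},{"dp":[-8,40,0],"roll":0},{"dp":[-8,40,0],"roll":0},{"dp":[-8,40,0],"roll":0},{"dp":[-8,40,0],"roll":0}]' 0.4 >/dev/null
python3 -m creep '[{"dp":[0,40,0],"roll":0},{"dp":[0,40,0],"roll":0},{"dp":[0,40,0],"roll":0},{"dp":[0,0,0],"roll":0},{"dp":[0,0,0],"roll":0}]' >/dev/null
python3 -c "
from h import *
go(.5665,-.08,.15,-.05)"
```

```text
plate x,y,z(underside) [ 0.5668 -0.0769  0.0348] yaw,pitch(y),roll(x) [-0.055 -0.218  0.34 ] rms px 0.89
[0, 0, 0.006] [ 0.565 -0.079  0.04 ]
[0, 0, 0.022] [ 0.562 -0.084  0.055]
[0, 0, 0.034] [ 0.559 -0.088  0.066]
[0.03, 0, 0.034] [ 0.588 -0.09   0.073]
[-0.03, 0, 0.034] [ 0.53  -0.086  0.06 ]
[0, 0.03, 0.006] [ 0.565 -0.051  0.05 ]
[0, -0.03, 0.006] [ 0.566 -0.107  0.031]
[0.05, 0.135, 0] [0.613 0.048 0.09 ]
[-0.05, 0.135, 0] [0.515 0.053 0.068]
[0.05, -0.135, 0] [ 0.618 -0.207  0.002]
[-0.05, -0.135, 0] [ 0.521 -0.202 -0.02 ]
t 10.5 tcp [ 0.5682 -0.0445  0.1994] yaw 0.001 q6 1.28 F [-0.7  0.4  0.3] w 0.4 -> roll 0.051 dp [ 0.1 35.6 49.4]
```

```bash

python3 -m creep '[{"dp":[0,35,0],"roll":0.03},{"dp":[0,5,25],"roll":0},{"dp":[0,0,30],"roll":0},{"dp":[0,0,30],"roll":0},{"dp":[0,0,20],"roll":0}]' >/dev/null
python3 -m creep '[{"dp":[0,0,10],"roll":0},{"dp":[0,0,10],"roll":0},{"dp":[0,0,5],"roll":0},{"dp":[0,0,0],"roll":0},{"dp":[0,0,0],"roll":0}]' 
python3 -c "
from h import *
go(.5665,-.086,.058,-.03)
im=viewer.get_image('scene')
cv2.imwrite('pics/s6.png',cv2.cvtColor(cv2.resize(im[120:270,220:420],None,fx=4,fy=4,interpolation=cv2.INTER_CUBIC),cv2.COLOR_RGB2BGR))"
```

```text
clock: 11.5
tcp_pos: [0.5688, -0.0839, 0.0701]
tool_rot: [1.0, -0.014, 0.001, 0.0]
ft_force: [0.5, 0.5, 0.1]
width: 0.402
finger_force: 0.0
t 11.5 tcp [ 0.5688 -0.0839  0.0701] yaw -0.027 q6 1.24 F [0.5 0.5 0.1] w 0.402 -> roll 0.003 dp [-2.3  2.1 12.1]
```

View pics/s6.png

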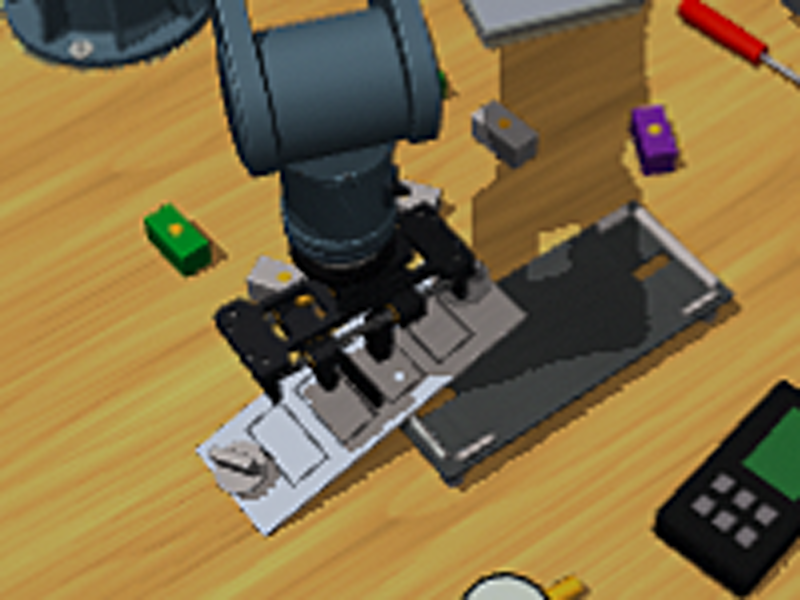

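The fingers at crop (325,370) and (382,345) straddle the bar at (365,375). I'll go a little lower and close.

```bash

python3 -m creep '[{"dp":[-2,2,4],"roll":0},{"dp":[0,0,4],"roll":0},{"dp":[0,0,0],"roll":0},{"dp":[0,0,0],"roll":0}]' 
python3 -m creep '[{"dp":[0,0,0],"roll":0},{"dp":[0,0,0],"roll":0},{"dp":[0,0,0],"roll":0},{"dp":[0,0,0],"roll":0},{"dp":[0,0,0],"roll":0}]' 0 >/dev/null
python3 -m creep '[{"dp":[0,0,0],"roll":0},{"dp":[0,0,0],"roll":0},{"dp":[0,0,0],"roll":0},{"dp":[0,0,0],"roll":0},{"dp":[0,0,0],"roll":0}]' 0
```

```text
clock: 11.95
tcp_pos: [0.566, -0.0858, 0.0612]
tool_rot: [1.0, -0.014, -0.0, -0.0]
ft_force: [0.2, -0.3, -0.3]
width: 0.4
finger_force: 0.0
clock: 12.95
tcp_pos: [0.5661, -0.0858, 0.0613]
tool_rot: [1.0, -0.014, -0.0, 0.0]
ft_force: [-0.8, -0.5, -0.4]
width: 0.116
finger_force: 28.5
```

```bash

python3 -m creep '[{"dp":[0,0,-5],"roll":0},{"dp":[0,0,-10],"roll":0},{"dp":[0,0,-10],"roll":0},{"dp":[0,0,-10],"roll":0},{"dp":[0,0,-5],"roll":0}]' 
python3 -m creep '[{"dp":[0,10,0],"roll":0},{"dp":[0,20,0],"roll":0},{"dp":[0,25,0],"roll":0},{"dp":[0,25,0],"roll":0},{"dp":[0,25,0],"roll":0}]' >/dev/null
python3 -m creep '[{"dp":[0,25,0],"roll":0},{"dp":[0,25,0],"roll":0},{"dp":[0,10,0],"roll":0},{"dp":[0,0,0],"roll":0},{"dp":[0,0,0],"roll":0}]' 
python3 -c "
from h import *
im=viewer.get_image('scene')
cv2.imwrite('pics/s7.png',cv2.cvtColor(cv2.resize(im[120:300,180:420],None,fx=3,fy=3,interpolation=cv2.INTER_CUBIC),cv2.COLOR_RGB2BGR))"
```

```text
clock: 13.45
tcp_pos: [0.567, -0.086, 0.1031]
tool_rot: [1.0, -0.014, 0.001, 0.0]
ft_force: [-0.3, -0.1, -5.1]
width: 0.11
finger_force: 29.3
clock: 14.45
tcp_pos: [0.5613, -0.2501, 0.1009]
tool_rot: [1.0, -0.014, -0.0, -0.001]
ft_force: [-0.4, -0.1, -6.0]
width: 0.111
finger_force: 29.3
```

View pics/s7.png

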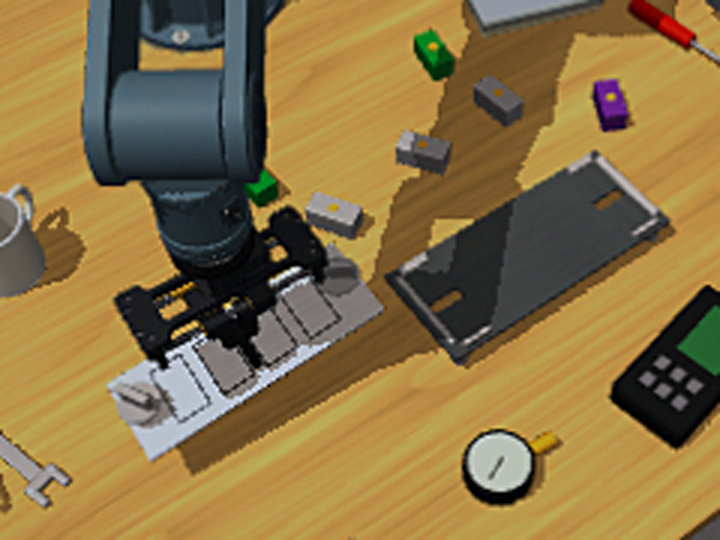

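Plate is held and looks level, clear of the stand. I'll lower it to the table, press it flat and regrip deep.

```bash

python3 -m creep '[{"dp":[0,0,20],"roll":0},{"dp":[0,0,25],"roll":0},{"dp":[0,0,20],"roll":0},{"dp":[0,0,5],"roll":0},{"dp":[0,0,0],"roll":0}]' 
python3 -m creep '[{"dp":[0,0,3],"roll":0},{"dp":[0,0,3],"roll":0},{"dp":[0,0,3],"roll":0},{"dp":[0,0,0],"roll":0}]' |sed -n 2,4p
```

```text
clock: 15.0
tcp_pos: [0.5612, -0.2494, 0.0307]
tool_rot: [1.0, -0.013, -0.001, -0.001]
ft_force: [-0.3, 0.2, -4.6]
width: 0.107
finger_force: 29.9
tcp_pos: [0.5632, -0.2512, 0.0274]
tool_rot: [1.0, -0.013, 0.001, 0.001]
ft_force: [-11.0, 8.0, 24.4]
```

```bash

python3 -m creep '[{"dp":[0,0,0],"roll":0},{"dp":[0,0,-5],"roll":0},{"dp":[0,0,-3],"roll":0},{"dp":[0,0,0],"roll":0},{"dp":[0,0,0],"roll":0}]' 0.4 
python3 -m creep '[{"dp":[0,0,8],"roll":0},{"dp":[0,0,8],"roll":0},{"dp":[0,0,3],"roll":0},{"dp":[0,0,0],"roll":0},{"dp":[0,0,0],"roll":0}]'
```

```text
clock: 15.9
tcp_pos: [0.5618, -0.2509, 0.0305]
tool_rot: [1.0, -0.014, 0.0, 0.0]
ft_force: [-0.1, 0.8, -0.5]
width: 0.4
finger_force: 0.0
clock: 16.4
tcp_pos: [0.5615, -0.2506, 0.0109]
tool_rot: [1.0, -0.014, -0.0, -0.0]
ft_force: [-0.6, -0.4, 0.5]
width: 0.399
finger_force: 0.0
```

```bash

python3 -m creep '[{"dp":[0,0,-30],"roll":0},{"dp":[0,0,-40],"roll":0},{"dp":[0,0,-40],"roll":0},{"dp":[0,-45,0],"roll":0},{"dp":[0,-45,0],"roll":0}]' >/dev/null
python3 -m creep '[{"dp":[0,-45,0],"roll":0},{"dp":[0,-45,0],"roll":0},{"dp":[0,-45,0],"roll":0},{"dp":[0,-45,0],"roll":0},{"dp":[0,0,0],"roll":0}]' >/dev/null
cat > meas.py <<'E'
from h import *
im={n:viewer.get_image(n) for n in("top","scene")}
for n in im:
    m=viewer.cut_out(n,"plate_grip")[0]["region"]; p,c=fit({n:m},PLATE,[float(x) for x in __import__("sys").argv[1:4]]); print(n,np.round(p,4),round(c,3))
E
python3 meas.py .5615 -.25 -.02
python3 -c "
from h import *
go(.5615,-.2506,.13,-.0)"
```

```text
top [ 0.5645 -0.2494 -0.0299] 0.008
scene [ 0.5634 -0.2529 -0.0228] 0.046
t 17.6 tcp [0.5693 0.0183 0.1216] yaw -0.028 q6 1.42 F [ 0.6 -0.4  0.2] w 0.399 -> roll -0.028 dp [ -7.8 268.9  -8.3]
```

```bash

python3 -m creep '[{"dp":[0,45,0],"roll":0},{"dp":[0,45,0],"roll":0},{"dp":[0,45,0],"roll":0},{"dp":[0,45,0],"roll":0},{"dp":[0,45,0],"roll":0}]' >/dev/null
python3 -m creep '[{"dp":[0,40,0],"roll":0},{"dp":[0,4,20],"roll":0},{"dp":[0,0,30],"roll":0},{"dp":[0,0,20],"roll":0},{"dp":[0,0,0],"roll":0}]' >/dev/null
python3 -c "
from h import *
go(.564,-.2505,.0095,-.028)"
```

```text
t 18.6 tcp [ 0.5586 -0.2503  0.0479] yaw -0.03 q6 0.99 F [-0.1  1.1 -0.4] w 0.394 -> roll -0.002 dp [ 5.6  0.2 38.4]
```

```bash

python3 -m creep '[{"dp":[5,0,15],"roll":0},{"dp":[0,0,15],"roll":0},{"dp":[0,0,8],"roll":0},{"dp":[0,0,0],"roll":0},{"dp":[0,0,0],"roll":0}]' >/dev/null
python3 -m creep '[{"dp":[0,0,0],"roll":0},{"dp":[0,0,0],"roll":0},{"dp":[0,0,0],"roll":0},{"dp":[0,0,0],"roll":0},{"dp":[0,0,0],"roll":0}]' 0 >/dev/null
python3 -m creep '[{"dp":[0,0,0],"roll":0},{"dp":[0,0,0],"roll":0},{"dp":[0,0,0],"roll":0},{"dp":[0,0,0],"roll":0}]' 0
python3 -m creep '[{"dp":[0,0,-10],"roll":0},{"dp":[0,0,-20],"roll":0},{"dp":[0,0,-25],"roll":0},{"dp":[0,0,-20],"roll":-0.015},{"dp":[0,0,-5],"roll":-0.015}]'
python3 -c "
from h import *
go(.564+.0455,-.2505+.3315,.09,.002)"
```

```text
clock: 20.0
tcp_pos: [0.567, -0.2502, 0.0138]
tool_rot: [1.0, -0.014, 0.0, 0.0]
ft_force: [-0.9, -1.3, 4.7]
width: 0.106
finger_force: 30.0
clock: 20.5
tcp_pos: [0.5673, -0.2499, 0.0951]
tool_rot: [1.0, 0.002, 0.001, 0.0]
ft_force: [-0.1, -1.1, -5.2]
width: 0.111
finger_force: 30.0
t 20.5 tcp [ 0.5673 -0.2499  0.0951] yaw 0.004 q6 0.96 F [-0.1 -1.1 -5.2] w 0.111 -> roll 0.002 dp [  42.8 -330.9    4.8]
```

```bash

python3 -m creep '[{"dp":[2,-15,0],"roll":0},{"dp":[4,-30,0],"roll":0},{"dp":[4,-30,0],"roll":0},{"dp":[4,-30,0],"roll":0},{"dp":[4,-30,0],"roll":0}]' |grep width
python3 -m creep '[{"dp":[4,-30,0],"roll":0},{"dp":[4,-30,0],"roll":0},{"dp":[4,-30,0],"roll":0},{"dp":[4,-30,0],"roll":0},{"dp":[4,-30,0],"roll":0}]' |grep width
python3 -m creep '[{"dp":[4,-25,0],"roll":0},{"dp":[3,-15,0],"roll":0},{"dp":[0,-6,0],"roll":0},{"dp":[0,0,0],"roll":0},{"dp":[0,0,0],"roll":0}]' |grep width
python3 -c "
from h import *
go(.6125,.0813,.09,.002)
im=viewer.get_image('scene')
cv2.imwrite('pics/s8.png',cv2.cvtColor(cv2.resize(im[130:260,280:430],None,fx=4,fy=4,interpolation=cv2.INTER_CUBIC),cv2.COLOR_RGB2BGR))"
```

```text
width: 0.11
width: 0.11
width: 0.11
t 22.0 tcp [0.6104 0.0805 0.0928] yaw 0.002 q6 1.51 F [ 0.  -0.2 -5.2] w 0.11 -> roll 0.0 dp [ 2.1 -0.8  2.8]
```

View pics/s8.png

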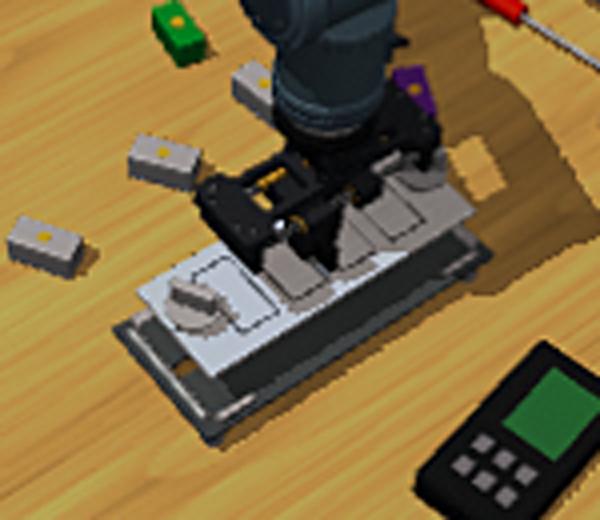

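The plate is level in the jaws above the stand, centre at crop (320,270). I'll correct by 2 mm and lower.

```bash

python3 -m creep '[{"dp":[2,-1,10],"roll":0},{"dp":[0,0,15],"roll":0},{"dp":[0,0,8],"roll":0},{"dp":[0,0,0],"roll":0},{"dp":[0,0,0],"roll":0}]' >/dev/null
python3 -c "
from h import *
go(.6125,.0813,.044,.002)"
python3 -m creep '[{"dp":[0,0,3],"roll":0},{"dp":[0,0,3],"roll":0},{"dp":[0,0,2],"roll":0},{"dp":[0,0,0],"roll":0}]' |sed -n 2,4p
python3 -m creep '[{"dp":[0,0,2],"roll":0},{"dp":[0,0,2],"roll":0},{"dp":[0,0,0],"roll":0}]' |sed -n 2,4p
```

```text
t 22.6 tcp [0.6123 0.0821 0.0596] yaw 0.003 q6 1.51 F [-0.2  0.  -5.1] w 0.107 -> roll 0.001 dp [ 0.2  0.8 15.6]
tcp_pos: [0.6125, 0.0823, 0.0521]
tool_rot: [1.0, 0.001, -0.0, -0.0]
ft_force: [-0.9, -0.7, -5.8]
tcp_pos: [0.6125, 0.0822, 0.048]
tool_rot: [1.0, 0.001, -0.0, -0.0]
ft_force: [0.3, 0.7, -4.6]
```

No rim contact so far; carrying on down.

```bash

python3 -m creep '[{"dp":[0,0,2],"roll":0},{"dp":[0,0,2],"roll":0},{"dp":[0,0,0],"roll":0}]' |sed -n 2,4p
python3 -m creep '[{"dp":[0,0,1],"roll":0},{"dp":[0,0,1],"roll":0},{"dp":[0,0,0],"roll":0}]' |sed -n 2,4p
python3 -m creep '[{"dp":[0,0,1],"roll":0},{"dp":[0,0,1],"roll":0},{"dp":[0,0,0],"roll":0}]' |sed -n 2,4p
```

```text
tcp_pos: [0.6126, 0.0823, 0.044]
tool_rot: [1.0, 0.001, -0.0, -0.0]
ft_force: [-0.2, 0.8, -4.7]
tcp_pos: [0.6128, 0.0823, 0.0439]
tool_rot: [1.0, 0.002, -0.0, 0.0]
ft_force: [-5.6, -0.9, 7.5]
tcp_pos: [0.6128, 0.0823, 0.0438]
tool_rot: [1.0, 0.002, -0.0, 0.0]
ft_force: [-14.5, -0.5, 21.4]
```

Seated at exactly the predicted height. I'll release, move off and check.

```bash

python3 -m creep '[{"dp":[0,0,-2],"roll":0},{"dp":[0,0,0],"roll":0},{"dp":[0,0,0],"roll":0},{"dp":[0,0,-30],"roll":0},{"dp":[0,0,-40],"roll":0}]' 0.4 >/dev/null
python3 -m creep '[{"dp":[0,0,-40],"roll":0},{"dp":[0,45,0],"roll":0},{"dp":[0,45,0],"roll":0},{"dp":[0,45,0],"roll":0},{"dp":[0,45,0],"roll":0}]' >/dev/null
python3 -m creep '[{"dp":[0,45,0],"roll":0},{"dp":[0,45,0],"roll":0},{"dp":[0,45,0],"roll":0},{"dp":[0,0,0],"roll":0},{"dp":[0,0,0],"roll":0}]' |grep tcp
sed -i 's/,PLATE,/,[b+[0,0,.03*(len(__import__("sys").argv)>4)] for b in PLATE],/' meas.py
python3 meas.py .6095 .081 0 s
python3 - <<'E'
from h import *
im=viewer.get_image("top")
g=np.hstack([cv2.resize(im[150:185,c-25:c+25],(400,280),interpolation=cv2.INTER_CUBIC) for c in(248,330)])
f=cv2.resize(im[135:260,210:370],(800,625),interpolation=cv2.INTER_CUBIC)[:300]
cv2.imwrite("pics/t9.png",cv2.cvtColor(np.vstack([g,f]),cv2.COLOR_RGB2BGR))
E
```

```text
tcp_pos: [0.6133, -0.2338, 0.1518]
top [ 0.6093  0.0829 -0.0046] 0.039Traceback (most recent call last):
  File "meas.py", line 4, in <module>
    m=viewer.cut_out(n,"plate_grip")[0]["region"]; p,c=fit({n:m},[b+[0,0,.03*(len(__import__("sys").argv)>4)] for b in PLATE],[float(x) for x in __import__("sys").argv[1:4]]); print(n,np.round(p,4),round(c,3))
      ~~~~~~~~~~~~~~~~~~~~~~~~~~~~~~^^^
IndexError: list index out of range
```

View pics/t9.png

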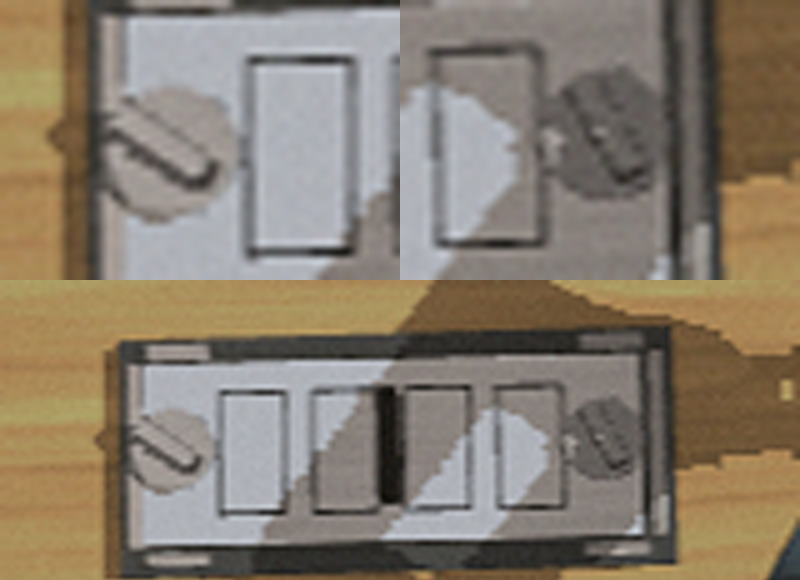

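The plate sits inside the rims. Wing A (+y, left in the picture) is about 0.6 rad clockwise and wing B (-y) about 0.97 rad. I'll do B first, approaching with tool yaw 1.57-0.97.

```bash

python3 -m creep '[{"dp":[0,0,0],"roll":-0.12},{"dp":[0,0,0],"roll":-0.12},{"dp":[0,0,0],"roll":-0.12},{"dp":[0,0,0],"roll":-0.12},{"dp":[0,0,0],"roll":-0.12}]' 0.35 >/dev/null
python3 -m creep '[{"dp":[0,0,0],"roll":0},{"dp":[0,0,0],"roll":0}]' >/dev/null
python3 -c "
from h import *
go(.6098,-.0325,.13,.6)"
```

```text
t 26.6 tcp [ 0.6138 -0.2319  0.1524] yaw 0.601 q6 0.43 F [ 0.2 -0.4  0.8] w 0.352 -> roll 0.001 dp [ 109.3 -166.8   22.4]
```

```bash

python3 -m creep '[{"dp":[22,-33,0],"roll":0},{"dp":[22,-33,0],"roll":0},{"dp":[22,-33,0],"roll":0},{"dp":[22,-33,0],"roll":0},{"dp":[21,-34,10],"roll":0}]'  >/dev/null
python3 -m creep '[{"dp":[0,0,10],"roll":0},{"dp":[0,0,0],"roll":0},{"dp":[0,0,0],"roll":0},{"dp":[0,0,0],"roll":0}]' >/dev/null
python3 -c "
from h import *
go(.6098,-.0325,.06,.6)
im=viewer.get_image('scene')
cv2.imwrite('pics/s10.png',cv2.cvtColor(cv2.resize(im[160:250,280:400],None,fx=5,fy=5,interpolation=cv2.INTER_CUBIC),cv2.COLOR_RGB2BGR))"
```

```text
t 27.5 tcp [ 0.6098 -0.0356  0.1328] yaw 0.601 q6 0.72 F [-0.  -0.8  0.8] w 0.35 -> roll 0.001 dp [ 1.8 -2.6 72.8]
```

```bash

python3 -m creep '[{"dp":[2,-3,20],"roll":0},{"dp":[0,0,25],"roll":0},{"dp":[0,0,15],"roll":0},{"dp":[0,0,5],"roll":0},{"dp":[0,0,0],"roll":0}]'  |sed -n 2,5p
python3 -m creep '[{"dp":[0,0,0],"roll":0}]'  |sed -n 2,5p
python3 -m creep '[{"dp":[0,0,2],"roll":0},{"dp":[0,0,2],"roll":0},{"dp":[0,0,2],"roll":0},{"dp":[0,0,0],"roll":0}]'  |sed -n 2,5p
```

```text
tcp_pos: [0.609, -0.031, 0.0668]
tool_rot: [0.955, 0.296, -0.001, -0.0]
ft_force: [-0.4, 0.3, 0.6]
width: 0.351
tcp_pos: [0.61, -0.031, 0.0683]
tool_rot: [0.955, 0.297, 0.001, 0.0]
ft_force: [-0.1, -0.4, -0.2]
width: 0.353
tcp_pos: [0.6091, -0.0305, 0.0611]
tool_rot: [0.955, 0.297, -0.0, -0.0]
ft_force: [0.2, 0.4, -0.7]
width: 0.349
```

```bash

python3 -m creep '[{"dp":[-1,2,1.5],"roll":0},{"dp":[0,0,0],"roll":0},{"dp":[0,0,0],"roll":0}]'  |sed -n 2,5p
python3 -m creep '[{"dp":[0,0,0],"roll":0},{"dp":[0,0,0],"roll":0},{"dp":[0,0,0],"roll":0},{"dp":[0,0,0],"roll":0},{"dp":[0,0,0],"roll":0}]' 0 >/dev/null
python3 -m creep '[{"dp":[0,0,0],"roll":0},{"dp":[0,0,0],"roll":0},{"dp":[0,0,0],"roll":0},{"dp":[0,0,0],"roll":0}]' 0
python3 -c "
from h import *
print(np.round(r.sense()['ft_torque'],2)); go(.6098,-.0325,.06,1.5708)"
```

```text
tcp_pos: [0.6096, -0.0329, 0.0598]
tool_rot: [0.955, 0.297, -0.0, -0.0]
ft_force: [-1.1, 0.1, -0.1]
width: 0.35
clock: 29.75
tcp_pos: [0.6097, -0.0331, 0.0599]
tool_rot: [0.955, 0.297, 0.0, 0.0]
ft_force: [2.6, -4.0, -1.1]
width: 0.109
finger_force: 29.8
[-0.64 -0.21 -0.02]
t 29.8 tcp [ 0.6097 -0.0331  0.0599] yaw 0.603 q6 0.72 F [ 2.6 -4.  -1.1] w 0.109 -> roll -0.968 dp [ 0.6  0.1 -0.1]
```

```bash

python3 -m creep '[{"dp":[0,0,0],"roll":-0.12},{"dp":[0,0,0],"roll":-0.12},{"dp":[0,0,0],"roll":-0.12},{"dp":[0,0,0],"roll":-0.12},{"dp":[0,0,0],"roll":-0.12}]' >/dev/null
python3 -m creep '[{"dp":[0,0,0],"roll":-0.12},{"dp":[0,0,0],"roll":-0.12},{"dp":[0,0,0],"roll":-0.128},{"dp":[0,0,0],"roll":0},{"dp":[0,0,0],"roll":0}]'
python3 -c "
from h import *
print(np.round(r.sense()['ft_torque'],2)); go(.6098,-.0325,.06,1.5708)"
```

```text
clock: 30.75
tcp_pos: [0.6097, -0.0335, 0.0599]
tool_rot: [0.707, 0.707, -0.0, 0.0]
ft_force: [1.5, -5.3, -1.0]
width: 0.106
finger_force: 29.9
[-0.88 -0.28  0.03]
t 30.8 tcp [ 0.6097 -0.0335  0.0599] yaw 1.571 q6 -0.25 F [ 1.5 -5.3 -1. ] w 0.106 -> roll 0.0 dp [ 1.   0.1 -0.1]
```

```bash

python3 -m creep '[{"dp":[0,0,3],"roll":0},{"dp":[0,0,3],"roll":0},{"dp":[0,0,0],"roll":0}]'  |sed -n 2,5p
python3 -m creep '[{"dp":[0,0,3],"roll":0},{"dp":[0,0,2.5],"roll":0},{"dp":[0,0,0],"roll":0}]'  |sed -n 2,5p
python3 -m creep '[{"dp":[0,0,1],"roll":0},{"dp":[0,0,1],"roll":0},{"dp":[0,0,0],"roll":0}]'  |sed -n 2,5p
```

```text
tcp_pos: [0.6098, -0.0335, 0.0542]
tool_rot: [0.707, 0.707, -0.0, 0.001]
ft_force: [0.5, -5.5, 3.2]
width: 0.11
tcp_pos: [0.6099, -0.0335, 0.049]
tool_rot: [0.707, 0.707, -0.0, 0.001]
ft_force: [-1.1, -5.8, 5.9]
width: 0.107
tcp_pos: [0.6099, -0.0335, 0.0473]
tool_rot: [0.707, 0.707, -0.0, 0.001]
ft_force: [-0.3, -4.0, 5.7]
width: 0.107
```

The force follows the stud's spring, so it is going in. I'll push to the stop and turn.

```bash

python3 -m creep '[{"dp":[0,0,1],"roll":0},{"dp":[0,0,1],"roll":0},{"dp":[0,0,0],"roll":0}]'  |sed -n 2,5p
python3 -m creep '[{"dp":[0,0,0],"roll":0.12},{"dp":[0,0,0],"roll":0.13},{"dp":[0,0,0],"roll":0.13},{"dp":[0,0,0],"roll":0.13},{"dp":[0,0,0],"roll":0.13}]' |sed -n 2,5p
python3 -m creep '[{"dp":[0,0,0],"roll":0.13},{"dp":[0,0,0],"roll":0.13},{"dp":[0,0,0],"roll":0.13},{"dp":[0,0,0],"roll":0.13},{"dp":[0,0,0],"roll":0.13}]' |sed -n 2,5p
python3 -m creep '[{"dp":[0,0,0],"roll":0.13},{"dp":[0,0,0],"roll":0.13},{"dp":[0,0,0],"roll":0.02},{"dp":[0,0,0],"roll":0}]' |sed -n 2,5p
python3 -c "
from h import *
print(np.round(r.sense()['ft_torque'],2)); go(.6098,-.0325,.06,0)"
```

```text
tcp_pos: [0.6099, -0.0335, 0.0458]
tool_rot: [0.707, 0.707, -0.0, 0.001]
ft_force: [-2.5, -4.4, 9.8]
width: 0.109
tcp_pos: [0.6095, -0.0334, 0.0458]
tool_rot: [0.895, 0.447, -0.0, 0.0]
ft_force: [-5.1, -4.6, 10.5]
width: 0.115
tcp_pos: [0.6092, -0.033, 0.0458]
tool_rot: [0.991, 0.137, -0.001, 0.0]
ft_force: [-6.2, -2.3, 11.5]
width: 0.109
tcp_pos: [0.6092, -0.0328, 0.0458]
tool_rot: [1.0, 0.0, -0.001, 0.0]
ft_force: [-4.8, -2.6, 10.0]
width: 0.109
[-0.37  0.94 -0.02]
t 33.4 tcp [ 0.6092 -0.0328  0.0458] yaw 0.0 q6 1.32 F [-4.8 -2.6 10. ] w 0.109 -> roll 0.0 dp [  0.6  -0.3 -14.2]
```

```bash

python3 -m creep '[{"dp":[0,0,0],"roll":0},{"dp":[0,0,0],"roll":0},{"dp":[0,0,0],"roll":0},{"dp":[0,0,-30],"roll":0},{"dp":[0,0,-40],"roll":0}]' 0.35 >/dev/null
python3 -m creep '[{"dp":[0,-40,0],"roll":0},{"dp":[0,-45,0],"roll":0},{"dp":[0,-45,0],"roll":0},{"dp":[0,-45,0],"roll":0},{"dp":[0,-45,0],"roll":0}]' >/dev/null
python3 -m creep '[{"dp":[0,-10,0],"roll":0},{"dp":[0,0,0],"roll":-0.12},{"dp":[0,0,0],"roll":-0.12},{"dp":[0,0,0],"roll":-0.12},{"dp":[0,0,0],"roll":-0.12}]' >/dev/null
python3 -m creep '[{"dp":[0,0,0],"roll":-0.12},{"dp":[0,0,0],"roll":-0.12},{"dp":[0,0,0],"roll":-0.12},{"dp":[0,0,0],"roll":-0.12},{"dp":[0,0,0],"roll":0}]' >/dev/null
python3 -c "
from h import *
go(.6098,.197,.06,.97)"
```

```text
t 35.4 tcp [0.6089 0.1968 0.1137] yaw 0.962 q6 0.74 F [-0.4  0.2 -0.4] w 0.346 -> roll -0.008 dp [ 0.7  0.7 53.7]
```

```bash

python3 -m creep '[{"dp":[0.7,0.7,15],"roll":0},{"dp":[0,0,20],"roll":0},{"dp":[0,0,10],"roll":0},{"dp":[0,0,0],"roll":0},{"dp":[0,0,0],"roll":0}]' |sed -n 2,5p
python3 -m creep '[{"dp":[0,0,4],"roll":0},{"dp":[0,0,4],"roll":0},{"dp":[0,0,0],"roll":0},{"dp":[0,0,0],"roll":0}]' |sed -n 2,5p
python3 -c "
from h import *
go(.6098,.197,.06,.97)"
```

```text
tcp_pos: [0.6102, 0.1973, 0.0689]
tool_rot: [0.887, 0.462, -0.0, -0.0]
ft_force: [0.3, -0.6, -0.8]
width: 0.349
tcp_pos: [0.6104, 0.1974, 0.0614]
tool_rot: [0.887, 0.462, 0.0, 0.0]
ft_force: [-0.4, 0.5, -0.5]
width: 0.353
t 36.2 tcp [0.6104 0.1974 0.0614] yaw 0.961 q6 0.74 F [-0.4  0.5 -0.5] w 0.353 -> roll -0.009 dp [-0.7 -0.3  1.4]
```

```bash

python3 -m creep '[{"dp":[-0.5,0,1.5],"roll":0},{"dp":[0,0,0],"roll":0},{"dp":[0,0,0],"roll":0},{"dp":[0,0,0],"roll":0},{"dp":[0,0,0],"roll":0}]' 0 >/dev/null
python3 -m creep '[{"dp":[0,0,0],"roll":0},{"dp":[0,0,0],"roll":0},{"dp":[0,0,0],"roll":0},{"dp":[0,0,0],"roll":0},{"dp":[0,0,0],"roll":0}]' 0
python3 -c "
from h import *
go(.6098,.197,.06,1.5708)"
```

```text
clock: 37.25
tcp_pos: [0.6101, 0.1969, 0.0599]
tool_rot: [0.887, 0.462, 0.0, 0.0]
ft_force: [-0.4, -0.8, 0.3]
width: 0.113
finger_force: 30.0
t 37.2 tcp [0.6101 0.1969 0.0599] yaw 0.961 q6 0.74 F [-0.4 -0.8  0.3] w 0.113 -> roll -0.61 dp [ 0.1 -0.3 -0.1]
```

```bash

python3 -m creep '[{"dp":[0,0,0],"roll":-0.13},{"dp":[0,0,0],"roll":-0.13},{"dp":[0,0,0],"roll":-0.13},{"dp":[0,0,0],"roll":-0.13},{"dp":[0,0,0],"roll":-0.09}]' >/dev/null
python3 -m creep '[{"dp":[0,0,0],"roll":0},{"dp":[0,0,3],"roll":0},{"dp":[0,0,3],"roll":0},{"dp":[0,0,3],"roll":0},{"dp":[0,0,0],"roll":0}]'  |sed -n 2,5p
python3 -m creep '[{"dp":[0,0,2.5],"roll":0},{"dp":[0,0,2],"roll":0},{"dp":[0,0,1],"roll":0},{"dp":[0,0,0],"roll":0}]'  |sed -n 2,5p
```

```text
tcp_pos: [0.6102, 0.1969, 0.0507]
tool_rot: [0.707, 0.707, 0.0, 0.0]
ft_force: [-0.8, -0.5, 4.0]
width: 0.111
tcp_pos: [0.6103, 0.1969, 0.0459]
tool_rot: [0.707, 0.707, 0.0, 0.0]
ft_force: [-2.1, -0.7, 5.9]
width: 0.11
```

```bash

python3 -m creep '[{"dp":[0,0,0.5],"roll":0.12},{"dp":[0,0,0],"roll":0.13},{"dp":[0,0,0],"roll":0.13},{"dp":[0,0,0],"roll":0.13},{"dp":[0,0,0],"roll":0.13}]' |sed -n 2,5p
python3 -m creep '[{"dp":[0,0,0],"roll":0.13},{"dp":[0,0,0],"roll":0.13},{"dp":[0,0,0],"roll":0.13},{"dp":[0,0,0],"roll":0.13},{"dp":[0,0,0],"roll":0.13}]' |sed -n 2,5p
python3 -m creep '[{"dp":[0,0,0],"roll":0.13},{"dp":[0,0,0],"roll":0.13},{"dp":[0,0,0],"roll":0.02},{"dp":[0,0,0],"roll":0}]' |sed -n 2,5p
python3 -m creep '[{"dp":[0,0,0],"roll":0},{"dp":[0,0,0],"roll":0},{"dp":[0,0,0],"roll":0},{"dp":[0,0,-30],"roll":0},{"dp":[0,0,-40],"roll":0}]' 0.35 |sed -n 2,5p
python3 -m creep '[{"dp":[0,0,-40],"roll":0},{"dp":[0,-45,0],"roll":0},{"dp":[0,-45,0],"roll":0},{"dp":[0,0,0],"roll":0},{"dp":[0,0,0],"roll":0}]' 0.6 |sed -n 2,5p
python3 - <<'E'
from h import *
im=viewer.get_image("top"); im2=viewer.get_image("scene")
f=cv2.resize(im[135:265,190:370],(800,578),interpolation=cv2.INTER_CUBIC)
cv2.imwrite("pics/t11.png",cv2.cvtColor(f,cv2.COLOR_RGB2BGR))
E
```

```text
tcp_pos: [0.6101, 0.197, 0.0458]
tool_rot: [0.895, 0.446, -0.0, 0.0]
ft_force: [-2.7, -1.0, 9.4]
width: 0.111
tcp_pos: [0.61, 0.1971, 0.0458]
tool_rot: [0.991, 0.137, -0.0, -0.0]
ft_force: [-3.8, -0.9, 9.5]
width: 0.108
tcp_pos: [0.61, 0.1971, 0.0458]
tool_rot: [1.0, -0.0, -0.0, -0.0]
ft_force: [-3.9, -0.9, 10.1]
width: 0.113
tcp_pos: [0.6075, 0.1965, 0.112]
tool_rot: [1.0, 0.0, -0.004, 0.0]
ft_force: [0.9, -0.4, 0.6]
width: 0.349
tcp_pos: [0.6091, 0.2876, 0.1537]
tool_rot: [1.0, 0.001, -0.001, 0.0]
ft_force: [0.7, -0.0, -0.2]
width: 0.603
```

View pics/t11.png

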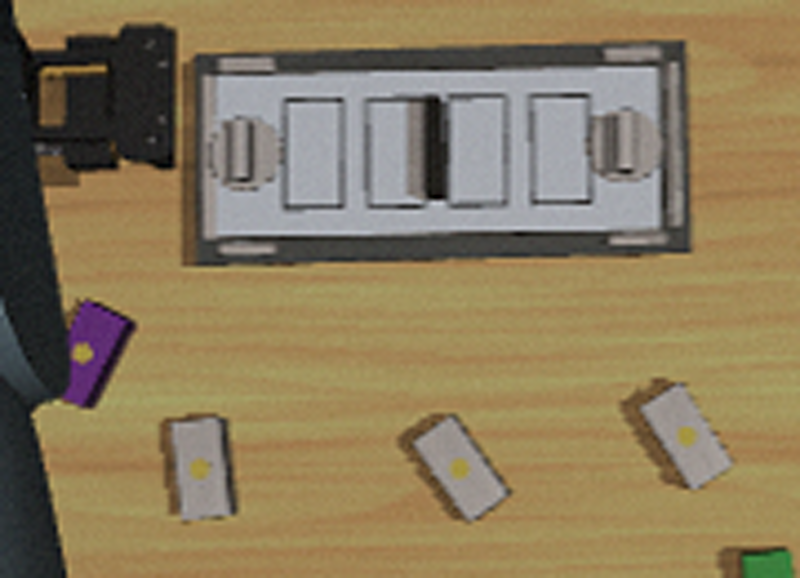

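Both wings lie across the plate at crop (240,150) and (625,143), both down. The left-hand weight has been nudged to about px (235,240). I'll re-measure the three weights and grip them across their 60 mm length, so the fingers stay clear of neighbours.

```bash
cat > wm.py <<'E'
from h import *; import sys
n="top"; im=viewer.get_image(n); viewer.get_image("scene")
print("net",[(round(d["confidence"],2),np.round(d["extent"]).tolist()) for d in viewer.look_for(n,"weight_1_centre")])
print("netS",[(round(d["confidence"],2),np.round(d["extent"]).tolist()) for d in viewer.look_for("scene","weight_1_centre")])
for a in eval(sys.argv[1]):
    m=seg(n,im,a,16); p0=unproj(n,[a],.03)[0,:2]
    q=min((fit({n:m},W,[*p0,t]) for t in(0,.8,-.8)),key=lambda q:q[1])
    g=cv2.cvtColor(im,cv2.COLOR_RGB2HSV)[a[1]-6:a[1]+6,a[0]-6:a[0]+6].reshape(-1,3); h=(g[:,1]>70)
    print(a,np.round(q[0],4),round(q[1],3))
E
python3 wm.py "[(237,243),(293,241),(345,234)]"
python3 -c "
from h import *
go(.6098,.1970,.06,0)"
```

```text
net [(0.83, [230.0, 231.0, 245.0, 251.0]), (0.82, [204.0, 204.0, 221.0, 226.0]), (0.53, [248.0, 275.0, 265.0, 301.0])]
netS [(0.71, [318.0, 130.0, 330.0, 144.0]), (0.61, [348.0, 144.0, 365.0, 159.0]), (0.46, [378.0, 148.0, 392.0, 164.0])]
(237, 243) [0.4205 0.2309 0.107 ] 0.067
(293, 241) [0.418  0.0721 0.6128] 0.039
(345, 234) [ 0.435  -0.0648  0.5464] 0.019
t 41.4 tcp [0.6102 0.2857 0.1546] yaw -0.001 q6 1.83 F [ 0.   0.1 -0.9] w 0.6 -> roll -0.001 dp [-0.4 88.7 94.6]
```

```bash
python3 -c "
from h import *
print(np.round(unproj('top',[(235,240.3),(293.5,240.1),(344.6,233.1)],.03),4))
go(.418,.2285,.15,.08-np.pi/2)
go(.418,.2285,.15,.08+np.pi/2)"
```

```text
[[ 0.4196  0.2275  0.03  ]
 [ 0.4172  0.0703  0.03  ]
 [ 0.4333 -0.0666  0.03  ]]
t 41.4 tcp [0.6102 0.2857 0.1546] yaw -0.001 q6 1.83 F [ 0.   0.1 -0.9] w 0.6 -> roll 1.49 dp [ 41.7 196.1   4.7]
t 41.4 tcp [0.6102 0.2857 0.1546] yaw -0.001 q6 1.83 F [ 0.   0.1 -0.9] w 0.6 -> roll 1.49 dp [ 41.7 196.1   4.7]
```

```bash

python3 -m creep '[{"dp":[0,0,0],"roll":-0.14},{"dp":[0,0,0],"roll":-0.14},{"dp":[0,0,0],"roll":-0.14},{"dp":[0,0,0],"roll":-0.14},{"dp":[0,0,0],"roll":-0.14}]' 0.9 >/dev/null
python3 -m creep '[{"dp":[0,0,0],"roll":-0.14},{"dp":[0,0,0],"roll":-0.14},{"dp":[0,0,0],"roll":-0.14},{"dp":[0,0,0],"roll":-0.14},{"dp":[0,0,0],"roll":-0.14}]' >/dev/null
python3 -m creep '[{"dp":[0,0,0],"roll":-0.14},{"dp":[0,0,0],"roll":-0.14},{"dp":[0,0,0],"roll":0},{"dp":[0,0,0],"roll":0}]' >/dev/null
python3 -c "
from h import *
go(.4207,.2293,.12,1.69)"
```

```text
t 42.8 tcp [0.6101 0.2864 0.1549] yaw 1.676 q6 0.16 F [ 0.5 -0.4  0.3] w 0.904 -> roll -0.014 dp [ -34.2 -194.9   34.8]
```

```bash

python3 -m creep '[{"dp":[-7,-40,0],"roll":-0.014},{"dp":[-7,-40,0],"roll":0},{"dp":[-7,-40,5],"roll":0},{"dp":[-7,-40,10],"roll":0},{"dp":[-6,-35,20],"roll":0}]' >/dev/null
python3 -m creep '[{"dp":[0,0,30],"roll":0},{"dp":[0,0,20],"roll":0},{"dp":[0,0,0],"roll":0},{"dp":[0,0,0],"roll":0}]' >/dev/null
python3 -c "
from h import *
go(.4207,.2293,.005,1.69)"
```

```text
t 43.6 tcp [0.4208 0.2296 0.0702] yaw 1.693 q6 0.13 F [ 0.1  0.8 -0.5] w 0.897 -> roll 0.003 dp [-0.3 -0.1 65.2]
```

```bash

python3 -m creep '[{"dp":[0,0,20],"roll":0},{"dp":[0,0,25],"roll":0},{"dp":[0,0,15],"roll":0},{"dp":[0,0,5],"roll":0},{"dp":[0,0,0],"roll":0}]' |sed -n 2,5p
python3 -m creep '[{"dp":[0,0,0],"roll":0},{"dp":[0,0,0],"roll":0},{"dp":[0,0,0],"roll":0},{"dp":[0,0,0],"roll":0},{"dp":[0,0,0],"roll":0}]' 0.4 
python3 -c "
from h import *
go(.4207,.2293,.005,1.69)"
```

```text
tcp_pos: [0.4212, 0.2298, 0.0053]
tool_rot: [0.662, 0.749, 0.0, 0.0]
ft_force: [0.3, -1.6, -0.2]
width: 0.899
clock: 44.65
tcp_pos: [0.4213, 0.2299, 0.0058]
tool_rot: [0.662, 0.75, 0.001, 0.0]
ft_force: [-1.8, -0.2, 6.0]
width: 0.675
finger_force: 30.0
t 44.6 tcp [0.4213 0.2299 0.0058] yaw 1.695 q6 0.13 F [-1.8 -0.2  6. ] w 0.675 -> roll 0.005 dp [-0.5 -0.7  0.8]
```

Gripped at 59.4 mm. I'll lift it and carry it to the outline at y = 0.157.

```bash

python3 -m creep '[{"dp":[0,0,-15],"roll":0},{"dp":[0,0,-30],"roll":0},{"dp":[0,0,-35],"roll":0},{"dp":[0,0,-35],"roll":0.06},{"dp":[0,0,-15],"roll":0.06}]' |grep width
python3 -c "
from h import *
go(.6098,.157,.11,1.571)"
```

```text
width: 0.679
t 45.1 tcp [0.4218 0.2301 0.1379] yaw 1.572 q6 0.25 F [-0.  -0.2 -2.3] w 0.679 -> roll 0.001 dp [-73.1 187.8  28.7]
```

```bash

python3 -m creep '[{"dp":[-15,36,0],"roll":0},{"dp":[-15,38,0],"roll":0},{"dp":[-15,38,0],"roll":0},{"dp":[-14,38,0],"roll":0},{"dp":[-14,38,0],"roll":0}]' |grep width
python3 -m creep '[{"dp":[0,0,15],"roll":0},{"dp":[0,0,25],"roll":0},{"dp":[0,0,10],"roll":0},{"dp":[0,0,0],"roll":0},{"dp":[0,0,0],"roll":0}]' |grep width
python3 -c "
from h import *
go(.6098,.157,.0415,1.571)"
```

```text
width: 0.674
width: 0.679
t 46.1 tcp [0.6085 0.1577 0.085 ] yaw 1.575 q6 0.06 F [ 0.1  1.  -2.3] w 0.679 -> roll 0.004 dp [-0.7  1.3 43.5]
```

```bash

python3 -m creep '[{"dp":[-0.7,1.3,15],"roll":0},{"dp":[0,0,15],"roll":0},{"dp":[0,0,7],"roll":0},{"dp":[0,0,0],"roll":0},{"dp":[0,0,0],"roll":0}]' |sed -n 2,5p
python3 -m creep '[{"dp":[0,0,3],"roll":0},{"dp":[0,0,3],"roll":0},{"dp":[0,0,1],"roll":0},{"dp":[0,0,0],"roll":0}]' |sed -n 2,5p
```

```text
tcp_pos: [0.6099, 0.1567, 0.0474]
tool_rot: [0.706, 0.709, -0.0, -0.0]
ft_force: [-0.2, 0.5, -3.0]
width: 0.679
tcp_pos: [0.6107, 0.1567, 0.0418]
tool_rot: [0.706, 0.709, 0.0, 0.0]
ft_force: [-1.8, -0.1, 3.0]
width: 0.68
```

```bash

python3 -m creep '[{"dp":[0,0,0],"roll":0},{"dp":[0,0,0],"roll":0},{"dp":[0,0,0],"roll":0},{"dp":[0,0,0],"roll":0},{"dp":[0,0,-25],"roll":0}]' 0.9 >/dev/null
python3 -m creep '[{"dp":[0,0,-40],"roll":-0.1},{"dp":[0,0,-35],"roll":-0.13},{"dp":[0,0,0],"roll":-0.13},{"dp":[0,0,0],"roll":-0.13},{"dp":[0,0,0],"roll":-0.12}]' >/dev/null
python3 -m creep '[{"dp":[0,0,0],"roll":0},{"dp":[0,0,0],"roll":0}]' >/dev/null
python3 -c "
from h import *
go(.418,.072,.10,2.184)"
python3 wm.py "[(293,241),(345,234)]"
```

```text
t 48.2 tcp [0.6101 0.1567 0.1407] yaw 2.182 q6 -0.55 F [0.6 0.5 0.4] w 0.899 -> roll -0.002 dp [  41.3 -205.8   40.7]
net [(0.53, [259.0, 276.0, 266.0, 295.0])]
netS [(0.77, [366.0, 179.0, 384.0, 196.0]), (0.74, [318.0, 174.0, 396.0, 230.0]), (0.56, [318.0, 130.0, 332.0, 146.0]), (0.55, [378.0, 154.0, 389.0, 165.0])]
(293, 241) [0.418  0.0721 0.6128] 0.039
(345, 234) [ 0.435  -0.0648  0.5464] 0.019
```

```bash

python3 -m creep '[{"dp":[8,-41,0],"roll":0},{"dp":[8,-41,0],"roll":0},{"dp":[8,-41,0],"roll":0},{"dp":[8,-41,0],"roll":0},{"dp":[9,-42,10],"roll":0}]' >/dev/null
python3 -m creep '[{"dp":[0,0,30],"roll":0},{"dp":[0,0,25],"roll":0},{"dp":[0,0,0],"roll":0},{"dp":[0,0,0],"roll":0}]' >/dev/null
python3 -c "
from h import *
go(.418,.072,.005,2.184)"
```

```text
t 49.4 tcp [0.4182 0.0715 0.0761] yaw 2.184 q6 -0.73 F [ 0.6 -0.6 -0.2] w 0.898 -> roll 0.0 dp [ 0.5  0.2 71.1]
```

```bash

python3 -m creep '[{"dp":[0.5,0,25],"roll":0},{"dp":[0,0,25],"roll":0},{"dp":[0,0,15],"roll":0},{"dp":[0,0,6],"roll":0},{"dp":[0,0,0],"roll":0}]' |sed -n 2,5p
python3 -m creep '[{"dp":[0,0,0],"roll":0},{"dp":[0,0,0],"roll":0},{"dp":[0,0,0],"roll":0},{"dp":[0,0,0],"roll":0},{"dp":[0,0,0],"roll":0}]' 0.4 |tail -3
python3 -m creep '[{"dp":[0,0,-15],"roll":0.12},{"dp":[0,0,-30],"roll":0.12},{"dp":[0,0,-35],"roll":0.12},{"dp":[0,0,-35],"roll":0.12},{"dp":[0,0,-20],"roll":0.13}]' |tail -2
python3 -c "
from h import *
go(.6098,.107,.08,1.571)"
```

```text
tcp_pos: [0.4184, 0.072, 0.0051]
tool_rot: [0.46, 0.888, -0.0, -0.0]
ft_force: [-0.2, 0.3, -1.0]
width: 0.902
ft_force: [-1.9, 0.7, 6.4]
width: 0.673
finger_force: 30.0
width: 0.677
finger_force: 30.0
t 50.9 tcp [0.4185 0.0719 0.1422] yaw 1.57 q6 -0.11 F [ 0.8 -0.7 -3.9] w 0.677 -> roll -0.001 dp [ 35.  191.2  62.8]
```

```bash

python3 -m creep '[{"dp":[7,38,0],"roll":0},{"dp":[7,38,0],"roll":0},{"dp":[7,38,0],"roll":0},{"dp":[7,38,0],"roll":0},{"dp":[7,39,0],"roll":0}]' |grep width
python3 -m creep '[{"dp":[0,0,15],"roll":0},{"dp":[0,0,25],"roll":0},{"dp":[0,0,15],"roll":0},{"dp":[0,0,0],"roll":0},{"dp":[0,0,0],"roll":0}]' |grep width
python3 -c "
from h import *
go(.6098,.107,.0415,1.571)"
```

```text
width: 0.678
width: 0.677
t 51.9 tcp [0.608  0.1076 0.0846] yaw 1.575 q6 -0.02 F [ 1.   0.1 -2.9] w 0.677 -> roll 0.004 dp [-0.6  1.8 43.1]
```

```bash

python3 -m creep '[{"dp":[-0.6,1.3,15],"roll":0},{"dp":[0,0,15],"roll":0},{"dp":[0,0,7],"roll":0},{"dp":[0,0,0],"roll":0},{"dp":[0,0,0],"roll":0}]' |sed -n 2,5p
python3 -m creep '[{"dp":[0,0,3],"roll":0},{"dp":[0,0,3],"roll":0},{"dp":[0,0,0.5],"roll":0},{"dp":[0,0,0],"roll":0}]' |sed -n 2,5p
python3 -m creep '[{"dp":[0,0,0],"roll":0},{"dp":[0,0,0],"roll":0},{"dp":[0,0,0],"roll":0},{"dp":[0,0,0],"roll":0},{"dp":[0,0,-25],"roll":0}]' 0.9 >/dev/null
python3 -m creep '[{"dp":[0,0,-40],"roll":-0.1},{"dp":[0,0,-35],"roll":-0.11},{"dp":[0,0,0],"roll":-0.11},{"dp":[0,0,0],"roll":-0.11},{"dp":[0,0,0],"roll":-0.11}]' >/dev/null
python3 -m creep '[{"dp":[0,0,0],"roll":0},{"dp":[0,0,0],"roll":0}]' >/dev/null
python3 wm.py "[(345,234)]"
python3 -c "
from h import *
go(.435,-.065,.08,2.117)"
```

```text
tcp_pos: [0.6099, 0.1071, 0.0475]
tool_rot: [0.706, 0.709, -0.0, -0.0]
ft_force: [0.3, 0.1, -4.0]
width: 0.68
tcp_pos: [0.6105, 0.1071, 0.0418]
tool_rot: [0.706, 0.709, 0.0, 0.0]
ft_force: [0.8, 0.9, -1.4]
width: 0.677
net []
netS [(0.66, [317.0, 133.0, 330.0, 146.0]), (0.64, [367.0, 179.0, 383.0, 196.0]), (0.37, [382.0, 145.0, 388.0, 152.0])]
(345, 234) [ 0.4351 -0.0649  0.548 ] 0.019
t 54.1 tcp [0.61   0.1071 0.1412] yaw 2.113 q6 -0.56 F [-0.2  0.5 -0.6] w 0.901 -> roll -0.004 dp [ -56.1 -238.9   61.2]
```

```bash

python3 -m creep '[{"dp":[-10,-40,0],"roll":0},{"dp":[-10,-40,0],"roll":0},{"dp":[-10,-40,0],"roll":0},{"dp":[-10,-40,0],"roll":0},{"dp":[-10,-40,0],"roll":0}]' >/dev/null
python3 -m creep '[{"dp":[-6,-39,10],"roll":0},{"dp":[0,0,30],"roll":0},{"dp":[0,0,20],"roll":0},{"dp":[0,0,0],"roll":0},{"dp":[0,0,0],"roll":0}]' >/dev/null
python3 -c "
from h import *
go(.435,-.065,.005,2.117)"
```

```text
t 55.1 tcp [ 0.4346 -0.0645  0.0816] yaw 2.114 q6 -0.96 F [0.1 0.3 0.2] w 0.901 -> roll -0.003 dp [-0.6  0.1 76.6]
```

```bash

python3 -m creep '[{"dp":[-0.6,0,25],"roll":0},{"dp":[0,0,25],"roll":0},{"dp":[0,0,18],"roll":0},{"dp":[0,0,8],"roll":0},{"dp":[0,0,0],"roll":0}]' 0.82 |sed -n 2,5p
python3 -m creep '[{"dp":[0,0,0],"roll":0},{"dp":[0,0,0],"roll":0},{"dp":[0,0,0],"roll":0},{"dp":[0,0,0],"roll":0},{"dp":[0,0,0],"roll":0}]' 0.4 |tail -3
python3 -m creep '[{"dp":[0,0,-15],"roll":0.1},{"dp":[0,0,-30],"roll":0.11},{"dp":[0,0,-35],"roll":0.11},{"dp":[0,0,-35],"roll":0.11},{"dp":[0,0,-20],"roll":0.115}]' |tail -2
python3 -c "
from h import *
go(.6098,.057,.08,1.571)"
```

```text
tcp_pos: [0.435, -0.0649, 0.0053]
tool_rot: [0.491, 0.871, -0.0, -0.0]
ft_force: [0.3, -0.2, 0.3]
width: 0.817
ft_force: [-0.8, 1.2, 7.5]
width: 0.674
finger_force: 30.0
width: 0.681
finger_force: 30.0
t 56.6 tcp [ 0.4356 -0.0653  0.143 ] yaw 1.565 q6 -0.41 F [ 0.1 -0.  -3.2] w 0.681 -> roll -0.006 dp [122.4 174.   63.4]
```

```bash

python3 -m creep '[{"dp":[24,34,0],"roll":0},{"dp":[24,34,0],"roll":0},{"dp":[24,34,0],"roll":0},{"dp":[24,34,0],"roll":0},{"dp":[26,38,0],"roll":0}]' |grep width
python3 -m creep '[{"dp":[0,0,15],"roll":0},{"dp":[0,0,25],"roll":0},{"dp":[0,0,15],"roll":0},{"dp":[0,0,0],"roll":0},{"dp":[0,0,0],"roll":0}]' |grep width
python3 -c "
from h import *
go(.6098,.057,.0415,1.571)"
```

```text
width: 0.68
width: 0.678
t 57.6 tcp [0.6084 0.0564 0.0853] yaw 1.569 q6 -0.1 F [-0.1 -0.1 -2.6] w 0.678 -> roll -0.002 dp [ 0.6  1.4 43.8]
```

```bash

python3 -m creep '[{"dp":[0.6,1,15],"roll":0},{"dp":[0,0,15],"roll":0},{"dp":[0,0,7],"roll":0},{"dp":[0,0,0],"roll":0},{"dp":[0,0,0],"roll":0}]' |sed -n 2,5p
python3 -m creep '[{"dp":[0,0,3],"roll":0},{"dp":[0,0,3],"roll":0},{"dp":[0,0,0.5],"roll":0},{"dp":[0,0,0],"roll":0}]' |sed -n 2,5p
python3 -m creep '[{"dp":[0,0,0],"roll":0},{"dp":[0,0,0],"roll":0},{"dp":[0,0,0],"roll":0},{"dp":[0,0,0],"roll":0},{"dp":[0,0,-25],"roll":0}]' 0.9 >/dev/null
python3 -m creep '[{"dp":[0,0,-40],"roll":0},{"dp":[0,0,-35],"roll":0},{"dp":[-45,0,0],"roll":0},{"dp":[-45,0,0],"roll":0},{"dp":[-45,0,0],"roll":0}]' >/dev/null
python3 -m creep '[{"dp":[-45,0,0],"roll":0},{"dp":[-45,0,0],"roll":0},{"dp":[-45,0,0],"roll":0},{"dp":[0,0,0],"roll":0},{"dp":[0,0,0],"roll":0}]' |tail -6
python3 - <<'E'
from h import *
im=viewer.get_image("top"); im2=viewer.get_image("scene")
f=cv2.resize(im[130:260,180:380],(800,520),interpolation=cv2.INTER_CUBIC)
cv2.imwrite("pics/t12.png",cv2.cvtColor(f,cv2.COLOR_RGB2BGR))
cv2.imwrite("pics/s12.png",cv2.cvtColor(im2,cv2.COLOR_RGB2BGR))
# expected weight outlines drawn from robot-frame targets, for check
E
```

```text
tcp_pos: [0.6098, 0.0574, 0.048]
tool_rot: [0.707, 0.707, -0.0, -0.0]
ft_force: [-0.5, 0.2, -2.9]
width: 0.679
tcp_pos: [0.6106, 0.0574, 0.0425]
tool_rot: [0.707, 0.707, 0.0, 0.001]
ft_force: [0.9, 1.5, 1.0]
width: 0.676
clock: 60.05
tcp_pos: [0.6092, -0.2135, 0.1415]
tool_rot: [0.708, 0.706, 0.0, -0.0]
ft_force: [-0.1, 0.4, 0.2]
width: 0.901
finger_force: 0.0
```

View pics/t12.png

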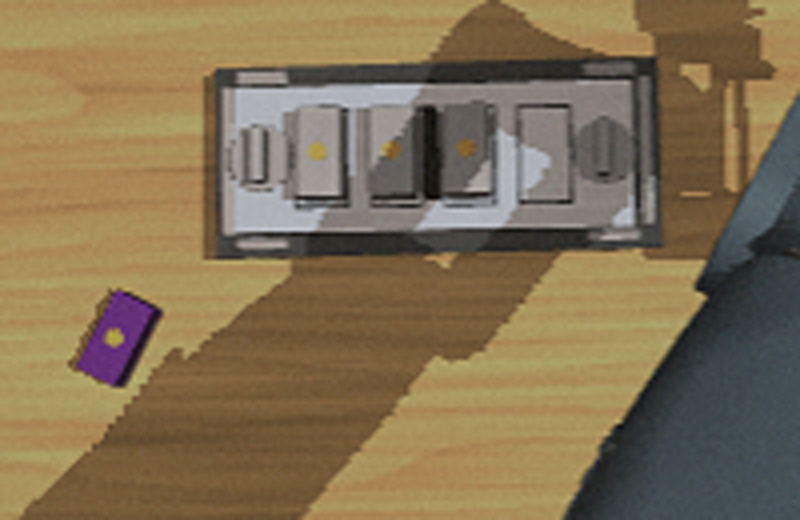

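View pics/s12.png

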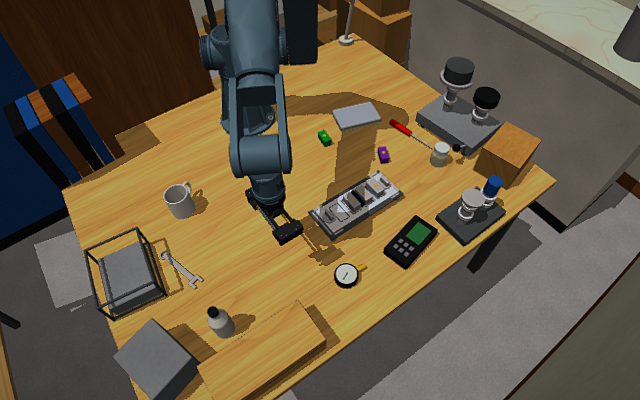

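All three bars stand in a row on their outlines, with plugs at crop (317,151), (391,149) and (466,147). Wings are across and bystanders in place. One last numeric check, then I hand in.

```bash
python3 - <<'E'
from h import *
uv=np.array([(317,151),(391,149),(466,147)])/4+[180,130]
print(np.round(unproj("top",uv,.066)[:,:2]+[.0012,.0018],4),"targets .6098 / .157 .107 .057")
E
```

```text
[[0.6101 0.1569]
 [0.6103 0.108 ]
 [0.6106 0.0585]] targets .6098 / .157 .107 .057
```

```bash
python3 -c "
from bench import finish_job
print(finish_job())"
```

```text
the job is handed in; nothing more can be done
None
```

I handed the job in: the plate is seated level on the stand, both studs are locked with their wings across, and the three bar weights present stand in a row on their outlines (within about 2 mm by camera). The plate slipped from the grip once on the way and came down partly on the stand, so I picked it up again and seated it; no bystander looked moved in the last picture.

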